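# Seat the sample cup and set the bonding stage to its index, play taken up

### The job

On the rotary work stage, first twist the steel sample cup clockwise (seen from above) down into its holder until it bottoms out. Then crank the handwheel counter-clockwise until the holder's pointer has gone clearly past the index clip, and bring it back clockwise to the clip in one direction, so that the drive's play is taken up and both the line on the wheel and the holder's pointer stand at the clip; if you come back too far, go past and return again. Leave the clip and the other things on the bench where they are.

Things in the scene. Friction and masses are not known exactly. Their poses are not given: they have to be found in the camera images.
- stage: Round grey plinth of the rotary stage, 300 mm across, 30 mm high, fixed. Origin: centre of its underside, on the vertical axis about which clip, wheel, holder and cup all turn; z up. On it, from below: aluminium wheel 240 mm across (top at 45 mm), grey ribbed holder 110 mm across (top at 75 mm), steel cup in the middle.
- holder (a joint): Turn of the ribbed holder, rad, growing counter-clockwise seen from above. Stiff: 0.5 N m (5 N at the crank grip); stays where left. Starts 0 to 0.45, which is 0.9 to 2.35 rad clockwise of the clip; stops at -0.25 and 3.0 leave at least 0.65 rad beyond the clip.
- wheel (a joint): Turn of the wheel relative to the holder, rad, growing counter-clockwise: the play, 0 to 0.30, almost free (0.05 N m). The wheel drives the holder one to one, only at the ends of the play: clockwise at 0, where wheel line and pointer point the same way; counter-clockwise at 0.30, where the line is 0.30 rad ahead of the pointer.
- crank_top (a point): Top centre of the wheel's crank grip: upright black round handle, 20 mm across (14 mm at its very top), spinning freely about its own vertical axis; it spans heights 59 to 107 mm, this point is at 107 mm. It stands 100 mm from the stage's axis, exactly opposite the wheel's line, and goes round with the wheel.
- wheel_line (a point): Outer end of the one long black line on the wheel's top, radial, 34 mm long, 4 mm wide; this point is 113 mm from the stage's axis, 46 mm above the bench. Its direction from the axis is the wheel's setting.
- holder_pointer (a point): Outer end of the dark steel pointer, a bar 8 mm wide and high that juts 16 mm out of the holder's rim; this point is 71 mm from the stage's axis, 74 mm above the bench. Its direction from the axis is the holder's setting.
- clip_tip (a point): Inner tip of the index clip: dark steel block (22 x 16 x 22 mm, brass screw on top, 56 mm high) on the plinth's edge, with a thin finger over the wheel's rim pointing at the axis; this point is 113 mm from the axis, 53 mm above the bench. Its x axis points outward, y counter-clockwise, z up. It marks the wanted setting; stiff (3 N m), not to be moved.
- cup_rim (a point): Centre of the mouth of the steel sample cup on the stage's axis: straight round side 48 mm across, wall 4 mm, a chip on its floor 16 mm below the rim. The rim is 119 mm above the bench at the start (44 mm proud of the holder) and 111 mm when bottomed. Captive in the holder: pressing does not move it, twisting does.
- cup (a joint): Turn of the cup in its holder, rad, 0 at the start; grows as the cup is twisted clockwise seen from above, to 1.20 when it bottoms. Sloping slots draw it down 6.67 mm per rad, 8 mm in all. Takes about 0.2 N m; past the bottom a firm grip turns the holder with it.
- tweezers: Steel tweezers lying on the bench, 115 mm long, 7 mm high; origin at the middle. Bystander.
- spool: Small metal spool, 50 mm across, 30 mm high; origin under its centre. Bystander.
- chip_tray: Black divided chip tray, 90 x 90 x 16 mm; origin under its centre. Bystander.
- driver: Black-handled screwdriver lying on the bench, 140 mm long, origin under its middle. Bystander.
- spare_cup: Loose spare steel cup, 48 mm across, 50 mm high, standing on the bench beside the stage; origin under its centre. Bystander.
- solvent_jar: Closed amber jar, 52 mm across, 55 mm high; origin under its centre. Bystander.
- lens_case: Grey plastic case, 50 x 80 x 22 mm; origin under its centre. Bystander.

How it is judged:
By the outcome, as a careful person would: the job done as asked, in the order asked, and still so for the second after the job is handed in, with the robot touching nothing.
It also fails if it takes over 48 s, if anything falls off the work surface, if the arm or the gripper's body presses on something with over 40 N, if the wrist force passes 120 N, or if a joint passes its speed limit or range.

### The arm

A 7-joint arm with a two-finger parallel gripper is mounted at the origin on the work surface. World frame = base frame: x ahead of the robot, y to its left, z up, the work surface at z = 0. Lengths are in m, angles in rad, forces in N, time in s.
With the tool pointing down it reaches from about 0.4 to 0.85 m from the base axis. Payload 10.4 kg.
Tool frame: the origin (TCP) lies at the very end of the fingers, on their centre line; the grasp point (between the pads) lies 19 mm behind it; x points along the fingers, z is the direction in which the jaws open and shut, and the axes are right-handed (so a half turn about x gives the same grasp; the last joint's range is limited). The gripper opens to 85 mm and grips with 20 to 120 N. Pads are 22 mm wide; open, the fingers measure 114 mm over their backs; the gripper's body (76 mm by 85 mm) begins 54 mm behind the grasp point. The pads swing forward as they close: fully open they stand 13 mm farther back than shut.
Start: joints at [-1.269, 0.332, -0.065, 1.46, 0.022, 1.35, -0.088], TCP at [0.199, 0.592, 0.202] pointing down, gripper open.
Joint ranges: [-2.6, 2.6], [-0.5, 2.12], [-1.47, 1.34], [0.16, 2.42], [-1.27, 4.41], [0.06, 2.06], [-2.6, 2.6]. Speed limits (rad/s): [2.22, 2.22, 2.79, 2.79, 3.14, 3.14, 3.14].

### API

Orientations are given as a unit quaternion [x, y, z, w].
In Python, from workcell import readout, camera, manip gives the robot as it stands.
- The arm moves only by the shell command python3 -m inch 'ROWS' [FORCE]. ROWS is JSON, a list of rows, each a list of 3 entries, a list of its own where there are three numbers: the turn, a rotation vector about the tool's x, y, z in degrees, then the shift along the tool's x, y, z in mm, then the closure, from 0 (fully open) to 1 (shut). In form: [[[wx, wy, wz], [dx, dy, dz], hand], ...]. A call has 1 to 10 rows; each row is the pose to reach, as a shift and turn from the pose measured when the call began, along the tool's axes at that moment; what a row does not reach only later rows make up. A row lasts 1/8 s, in which the tool goes at most 62.5 mm and 10.7 degrees, less where a joint would pass 70% of its speed; a pose out of reach is approached as far as the arm can. A call with a gripper value outside its range is refused whole. The fingers move at their own pace and stop on an object; FORCE is the grip in N (left out, the last holds). Time passes only in rows, so rows that repeat a pose let the fingers close. It gives the time, the measured TCP pose, the force and the opening at its end, in the units of the state.
- readout.get_obs(): the state, without advancing time (a new reading comes with each control period).
- camera(name): name is "side" or "top" or "wrist"; returns a dict with "pixels" (384x512x3 uint8, red, green, blue), "range_z" (384x512 float32, m along the optical axis (not along the pixel's ray), 0 where there is no reading), "intrinsics" (3x3 intrinsics, pixels), "extrinsics" (4x4, takes a point from world to camera coordinates); the wrist camera has in their place "T_tool_cam" (4x4, takes a point from camera to tool coordinates, whose origin is the TCP and whose axes are the tool frame's). Camera axes: x right, y down, z forward; pixel columns grow to the right and rows downward; lengths in m; the calibration is good to about 2 mm. The wrist camera is an equidistant fisheye: a pixel r from the principal point sees the ray r / f radians off the axis. A picture is of the moment at which its call begins: read the wrist's pose just before it.
- manip.hand_in(): hands the job in, once; it reports no verdict.
The state is a dict: "clock": time; "joint_pos": joint angles; "joint_velocities": joint speeds; "tau": joint torques, N m; "position": TCP position; "ee_rot": TCP orientation; "ft_force": force on the tool from outside, world axes, zero at the start; "torque": the same for the moment, N m; "grip_width": opening from 0.0 (shut) to 1.0 (fully open).
Only numpy, scipy, OpenCV 4.12 (cv2) and the standard library are available. Lean on these libraries where they do the work, as an engineer would, in place of code of your own. Each camera call takes 0.05 s, during which the arm holds its last target.

## Working session

There is one attempt and no reset: what is moved stays moved. The work goes in short steps, Python scripts to look and compute and a shell command to move; the robot and the scene stay as the last step left them, time stands still between calls to the robot, and variables do not carry over. Pictures are saved under pics/ and viewed, and the job is handed in when it is done.

```bash
mkdir -p pics; ls
cat > h.py <<'E'
import numpy as np, cv2
from workcell import readout, camera, manip
from scipy.spatial.transform import Rotation as R
def shot(name,fn,scale=1,crop=None):
    o=readout.get_obs(); c=camera(name); im=c["pixels"][:,:,::-1]
    np.savez('pics/'+fn+'.npz',pos=o['position'],rot=o['ee_rot'],**c)
    if crop: 
        x0,y0,x1,y1=crop; im=im[y0:y1,x0:x1]
    im=cv2.resize(im,None,fx=scale,fy=scale,interpolation=cv2.INTER_CUBIC)
    cv2.imwrite('pics/'+fn+'.png',im); return c
def crop(fn,out,box,scale):
    d=np.load('pics/'+fn+'.npz'); im=d['pixels'][:,:,::-1]; x0,y0,x1,y1=box
    cv2.imwrite('pics/'+out+'.png',cv2.resize(im[y0:y1,x0:x1],None,fx=scale,fy=scale,interpolation=cv2.INTER_CUBIC))
def at_z(fn,u,v,z):
    d=np.load('pics/'+fn+'.npz'); K=d['intrinsics']
    if 'extrinsics' in d:
        T=np.linalg.inv(d['extrinsics']); r=np.array([(u-K[0,2])/K[0,0],(v-K[1,2])/K[1,1],1])
    else:
        M=np.eye(4); M[:3,:3]=R.from_quat(d['rot']).as_matrix(); M[:3,3]=d['pos']; T=M@d['T_tool_cam']
        p=np.array([(u-K[0,2])/K[0,0],(v-K[1,2])/K[1,1]]); a=np.linalg.norm(p)
        r=np.array([*(p/max(a,1e-9)*np.sin(a)),np.cos(a)])
    w=T[:3,:3]@r; o=T[:3,3]; return o+w*(z-o[2])/w[2]
E
python3 - <<'E'
from h import *
o=readout.get_obs(); print({k:np.round(v,3) for k,v in o.items()})
shot('top','top0');shot('side','side0');shot('wrist','wr0')
E
```

```text
pics
{'clock': np.float64(0.0), 'joint_pos': array([-1.269,  0.333, -0.065,  1.461,  0.022,  1.35 , -0.089]), 'joint_velocities': array([0.001, 0.002, 0.001, 0.001, 0.   , 0.   , 0.001]), 'tau': array([-0.0000e+00, -6.2544e+01,  4.9000e-02, -3.9162e+01,  1.6000e-02,
        1.0000e-02,  0.0000e+00]), 'position': array([0.199, 0.592, 0.201]), 'ee_rot': array([-0.413,  0.575,  0.412,  0.574]), 'ft_force': array([-0.418, -0.203, -0.448]), 'torque': array([-0.061,  0.004, -0.008]), 'grip_width': np.float64(1.004)}
```

View pics/top0.png

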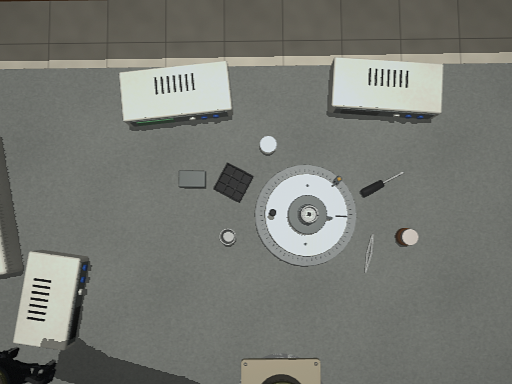

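View pics/side0.png

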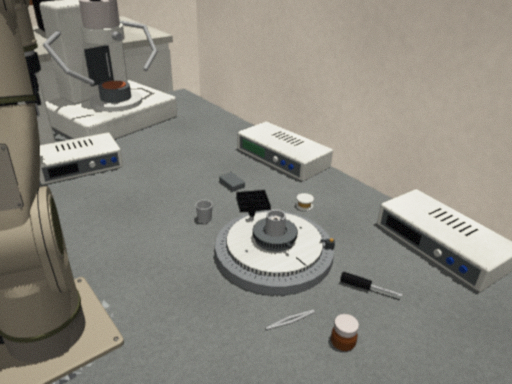

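View pics/wr0.png

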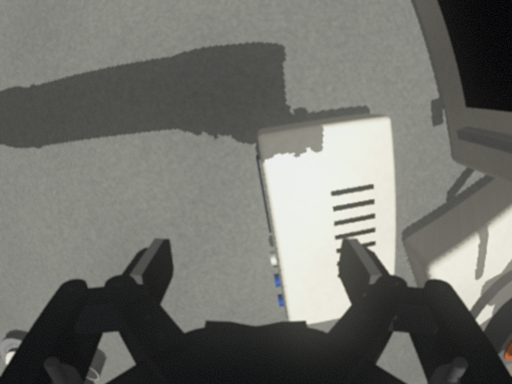

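Run:
```python
from h import *
crop('top0','top0c',(246,155,366,275),5)
for n,u,v,z in [('cup',309.5,214,.119),('plc',305.5,215.5,.03),('crank',272,213,.107),('line',347,216,.046),('clip',334,185,.053),('robot',282,375,0),('spare',228.5,237,.05),('jar',407,237,.055)]:
    print(n,at_z('top0',u,v,z).round(4))
d=np.load('pics/top0.npz');print(d['intrinsics'],d['extrinsics'].round(3))
```

```text
cup [ 0.5336 -0.0792  0.119 ]
plc [ 0.5316 -0.0793  0.03  ]
crank [0.5375 0.0222 0.107 ]
line [ 0.5288 -0.1974  0.046 ]
clip [ 0.6186 -0.1605  0.053 ]
robot [ 0.0658 -0.006   0.    ]
spare [0.4711 0.1461 0.05  ]
jar [ 0.4672 -0.3653  0.055 ]
[[402.74316528   0.         252.8505933 ]
 [  0.         402.74316528 195.47815154]
 [  0.           0.           1.        ]] [[-0.008 -1.    -0.007  0.08 ]
 [-0.997  0.009 -0.072  0.592]
 [ 0.072  0.006 -0.997  1.176]
 [ 0.     0.     0.     1.   ]]
```

View pics/top0c.png

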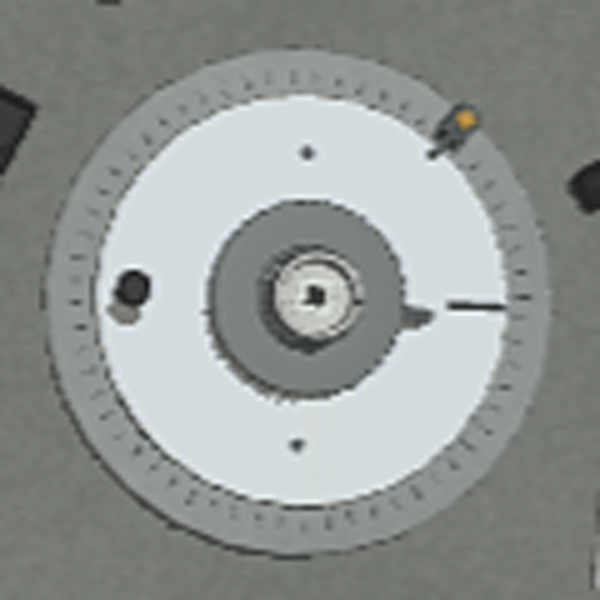

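Run:
```python
from h import *
o=readout.get_obs(); M=R.from_quat(o['ee_rot']).as_matrix(); print(M.round(3))
t=np.array([.532,-.079,.22]); print((M.T@(t-o['position'])*1000).round(1))
d=np.load('pics/wr0.npz'); print(d['T_tool_cam'].round(3),d['intrinsics'].round(1))
# pixel crop coords -> angles
f=lambda u,v,z: at_z('top0',246+u/5-.4,155+v/5-.4,z)
# wheel circle extremes
for n,p in dict(wl=(95,298,.045),wr=(507,305,.045),wt=(305,95,.045),wb=(300,506,.045)).items(): print(n,f(*p).round(4))
c=np.array([.5325,-.0795])
for n,p,rr in [('line',(503,307,.046),.113),('ptr',(430,317,.074),.071),('clip',(431,155,.053),.113),('crank',(134,288,.107),.1),('cup',(315,295,.119),0)]:
    q=f(*p)[:2]; w=q-c; print(n,q.round(4),np.hypot(*w).round(4),rr,np.degrees(np.arctan2(w[1],w[0])).round(1))
```

```text
[[-0.    -0.948  0.319]
 [-0.001  0.319  0.948]
 [-1.    -0.    -0.001]]
[ -18.3 -529.4 -529.8]
[[-0.001 -0.287  0.958 -0.173]
 [-0.    -0.958 -0.287  0.072]
 [ 1.    -0.     0.001 -0.001]
 [ 0.     0.     0.     1.   ]] [[297.3   0.  255.4]
 [  0.  297.3 190. ]
 [  0.    0.    1. ]]
wl [0.536  0.0412 0.045 ]
wr [ 0.53   -0.1977  0.045 ]
wt [ 0.6536 -0.0828  0.045 ]
wb [ 0.4152 -0.0757  0.045 ]
line [ 0.5288 -0.1951] 0.1157 0.113 -91.8
ptr [ 0.5229 -0.1474] 0.0686 0.071 -98.0
clip [ 0.617  -0.1541] 0.1127 0.113 -41.4
crank [0.5397 0.0211] 0.1009 0.1 85.9
cup [ 0.5347 -0.0768] 0.0035 0 51.0
```

```bash
python3 -m inch '[[[6,0,0],[-10,-42,-42],0],[[13,0,0],[-15,-85,-85],0],[[19,0,0],[-20,-127,-127],0],[[26,0,0],[-25,-170,-170],0],[[32,0,0],[-30,-212,-212],0],[[38,0,0],[-35,-254,-254],0],[[45,0,0],[-38,-297,-297],0],[[51,0,0],[-40,-340,-340],0],[[58,0,0],[-40,-382,-382],0],[[64,0,0],[-40,-424,-424],0]]'
python3 - <<'E'
from h import *
o=readout.get_obs(); M=R.from_quat(o['ee_rot']).as_matrix(); print(M.round(3),o['position'],o['joint_pos'].round(2))
t=np.array([.534,-.078,.24]); print((M.T@(t-o['position'])*1000).round(1))
E
```

```text
clock: 1.4
position: [0.4664, 0.0531, 0.2417]
ee_rot: [-0.045, 0.706, 0.044, 0.706]
ft_force: [1.4, 0.2, -0.4]
grip_width: 0.996
[[ 0.    -0.125  0.992]
 [-0.001  0.992  0.125]
 [-1.    -0.001  0.   ]] [0.46635453 0.05308485 0.2416861 ] [-0.71 -0.06  0.48  1.81  0.03  1.38 -0.11]
[   1.8 -138.5   50.7]
```

```bash
python3 -m inch '[[[0,0,0],[0,-40,15],0],[[0,0,0],[0,-85,31],0],[[0,0,0],[2,-125,46],0],[[0,0,0],[2,-138,51],0],[[0,0,0],[2,-138,51],0]]'
python3 - <<'E'
from h import *
shot('wrist','wr1',1.5)
o=readout.get_obs();print(o['position'],o['joint_pos'].round(2))
E
```

```text
clock: 2.02
position: [0.5341, -0.0777, 0.2395]
ee_rot: [-0.044, 0.706, 0.044, 0.705]
ft_force: [-0.2, -0.5, -0.6]
grip_width: 1.003
[ 0.53395168 -0.0766025   0.23951617] [-0.54  0.13  0.66  1.66 -0.08  1.38  0.26]
```

View pics/wr1.png

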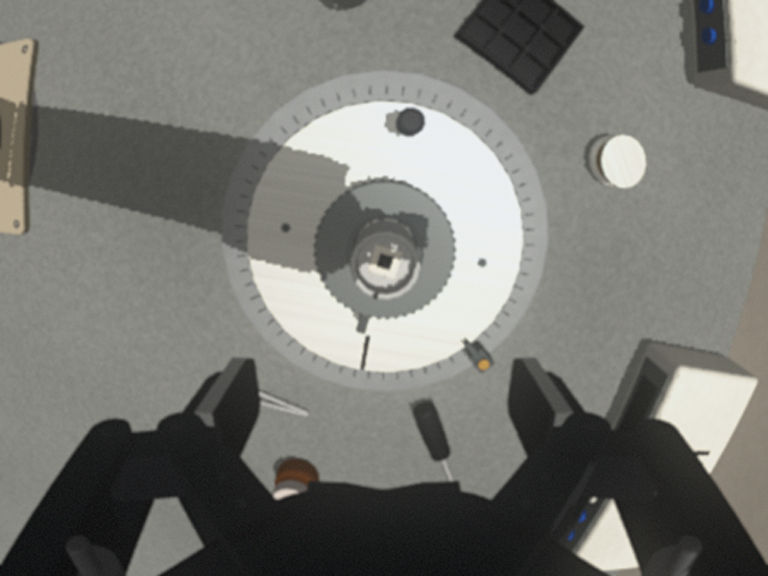

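Run:
```python
from h import *
crop('wr1','wr1c',(200,110,350,260),5)
f=lambda u,v,z: at_z('wr1',u/1.5-.17,v/1.5-.17,z)
for n,p in dict(crank=(411,121,.107),line=(364,369,.046),ptr=(361,332,.074),clip=(465,341,.053),wl=(250,235,.045),wr=(523,235,.045),wt=(387,101,.045),wb=(384,374,.045)).items(): print(n,f(*p).round(4))
```

```text
crank [0.541  0.0198 0.107 ]
line [ 0.5313 -0.1974  0.046 ]
ptr [ 0.5247 -0.149   0.074 ]
clip [ 0.6173 -0.1555  0.053 ]
wl [ 0.4195 -0.0849  0.045 ]
wr [ 0.6532 -0.0556  0.045 ]
wt [0.5228 0.039  0.045 ]
wb [ 0.5503 -0.2008  0.045 ]
```

View pics/wr1c.png

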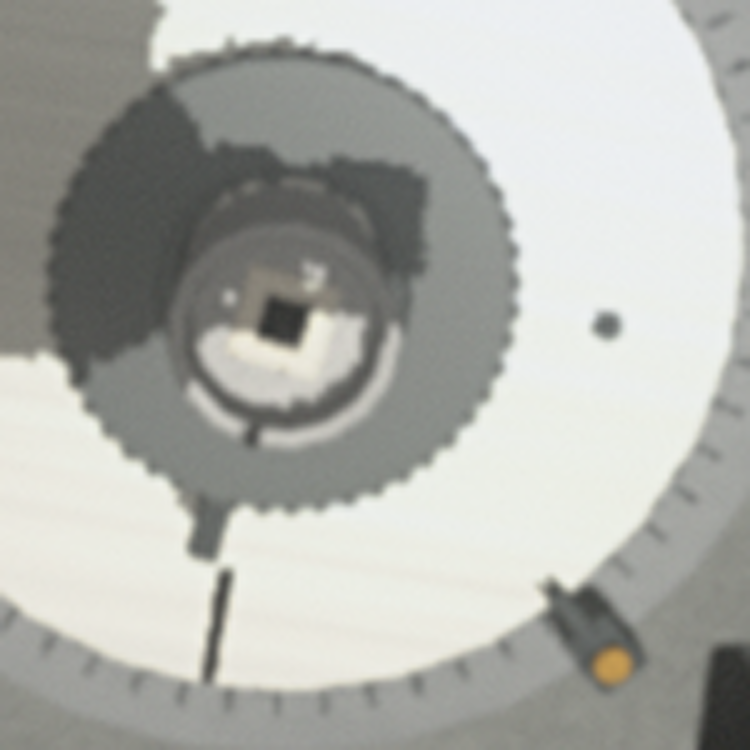

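Run:
```python
from h import *
g=lambda u,v,z: at_z('wr1',200+u/5-.4,110+v/5-.4,z)
print('cup',g(288,335,.119))
P=np.array([[.4195,-.0849],[.6532,-.0556],[.5228,.039],[.5503,-.2008]])
A=np.c_[2*P,np.ones(4)];s=np.linalg.lstsq(A,(P**2).sum(1),rcond=None)[0];print('wheel',s[:2],np.sqrt(s[2]+s[0]**2+s[1]**2))
c=np.array([.535,-.079])
for n,q in dict(line=g(208,681,.046),ptr=g(203,558,.074),clip=g(548,582,.053)).items():
  w=q[:2]-c;print(n,q.round(4),np.hypot(*w).round(4),np.degrees(np.arctan2(w[1],w[0])).round(1))
o=readout.get_obs(); M=R.from_quat(o['ee_rot']).as_matrix()
print((M.T@(np.array([.535,-.078,.085])-o['position'])*1000).round(1),M.round(3))
```

```text
cup [ 0.53641783 -0.07914602  0.119     ]
wheel [ 0.53767174 -0.08087807] 0.1194771508293402
line [ 0.5295 -0.1976  0.046 ] 0.1187 -92.6
ptr [ 0.5244 -0.1491  0.074 ] 0.0709 -98.6
clip [ 0.6162 -0.1539  0.053 ] 0.1105 -42.7
[154.5  -1.5   1. ] [[-0.001 -0.125  0.992]
 [-0.     0.992  0.125]
 [-1.    -0.    -0.001]]
```

```bash
python3 -m inch '[[[0,0,0],[50,-2.5,1],0],[[0,0,0],[100,-2.5,1],0],[[0,0,0],[140,-2.5,1],0],[[0,0,0],[151,-2.5,1],0],[[0,0,0],[151,-2.5,1],0],[[0,0,0],[151,-2.5,1],1],[[0,0,0],[151,-2.5,1],1],[[0,0,0],[151,-2.5,1],1],[[0,0,0],[151,-2.5,1],1]]' 25
python3 - <<'E'
from h import *
o=readout.get_obs();print({k:np.round(v,3) for k,v in o.items()})
shot('wrist','wr2',1.5)
E
```

```text
clock: 3.2
position: [0.5358, -0.079, 0.0891]
ee_rot: [-0.045, 0.705, 0.044, 0.706]
ft_force: [0.3, -0.6, 0.0]
grip_width: 0.148
{'clock': np.float64(3.2), 'joint_pos': array([-0.492,  0.274,  0.641,  1.85 , -0.185,  1.077,  0.345]), 'joint_velocities': array([ 0.001,  0.006, -0.   ,  0.012,  0.001,  0.008, -0.002]), 'tau': array([ 1.0000e-02, -4.4500e+01,  6.8550e+00, -3.4707e+01, -2.0000e-03,
       -5.7000e-02, -3.0000e-03]), 'position': array([ 0.536, -0.079,  0.089]), 'ee_rot': array([-0.045,  0.705,  0.044,  0.706]), 'ft_force': array([ 0.286, -0.556,  0.005]), 'torque': array([0.049, 0.012, 0.021]), 'grip_width': np.float64(0.148)}
```

View pics/wr2.png

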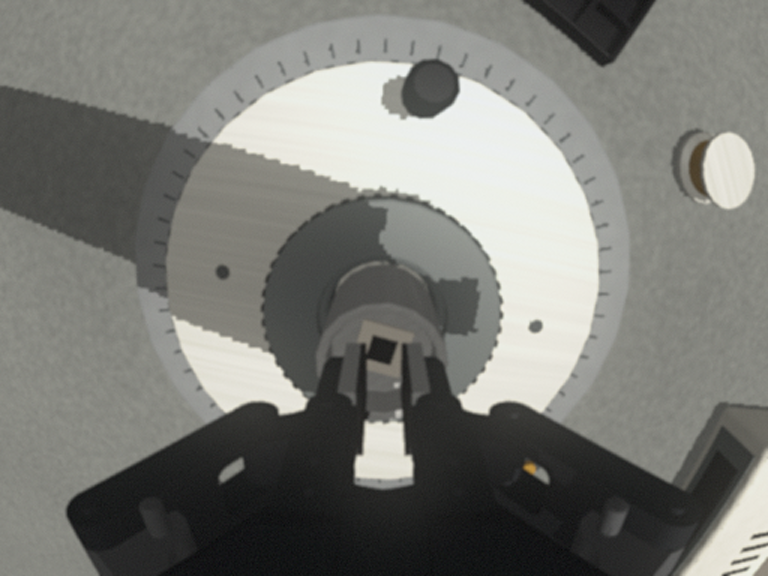

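Run:
```python
from h import *
d=np.load('pics/wr2.npz');K=d['intrinsics'];T=np.linalg.inv(d['T_tool_cam'])
for x in (0,-.019,-.04):
    p=T@[x,0,0,1];p=p[:3];a=np.arctan2(np.hypot(*p[:2]),p[2]);print(x,(K[:2,2]+K[0,0]*a*p[:2]/np.hypot(*p[:2]))*1.5)
z=d['range_z']
for u,v in [(345,360),(350,400),(420,360),(385,350),(335,330),(440,330),(385,480),(385,300),(385,440),(385,410)]:
    print(u,v,z[int(v/1.5),int(u/1.5)])
shot('side','side2')
crop('side2','side2c',(200,150,360,270),5)
shot('top','top2');crop('top2','top2c',(246,155,366,275),5)
```

```text
0 [382.32171825 330.87177382]
-0.019 [382.28069512 349.91720549]
-0.04 [382.22600838 375.99726575]
345 360 0.13735016
350 400 0.11340274
420 360 0.13884218
385 350 0.16944231
335 330 0.15343507
440 330 0.1602602
385 480 0.27983433
385 300 0.1527261
385 440 0.25364533
385 410 0.16421977
```

View pics/side2c.png

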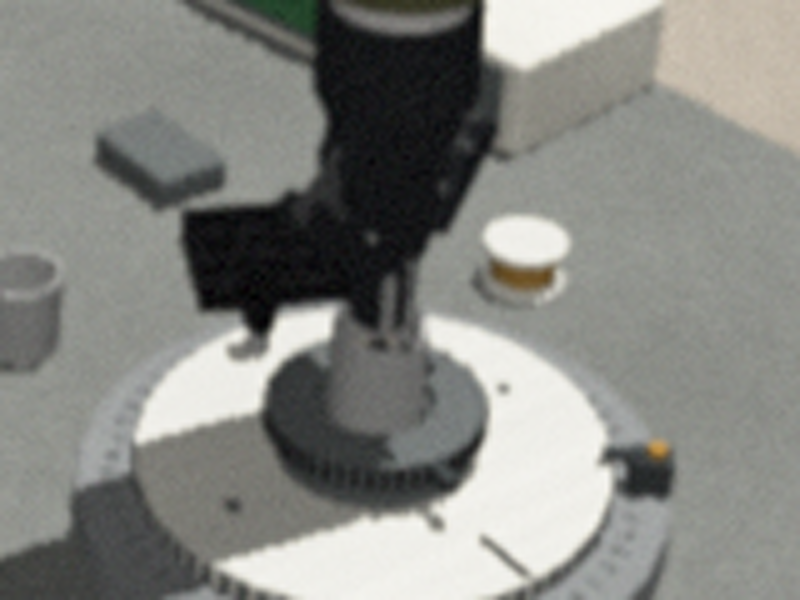

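Run:
```python
from h import *
crop('wr2','wr2c',(190,160,330,300),5)
```

```text
(no output)
```

View pics/wr2c.png

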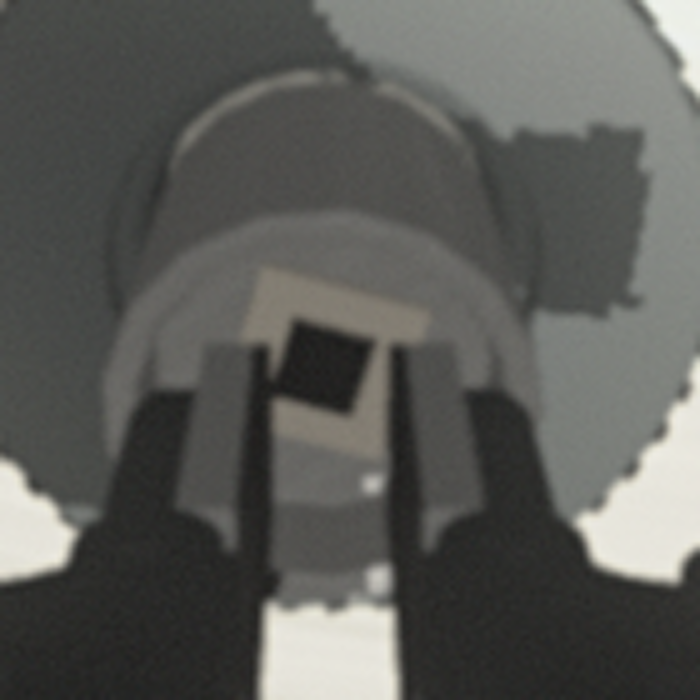

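View pics/top2c.png

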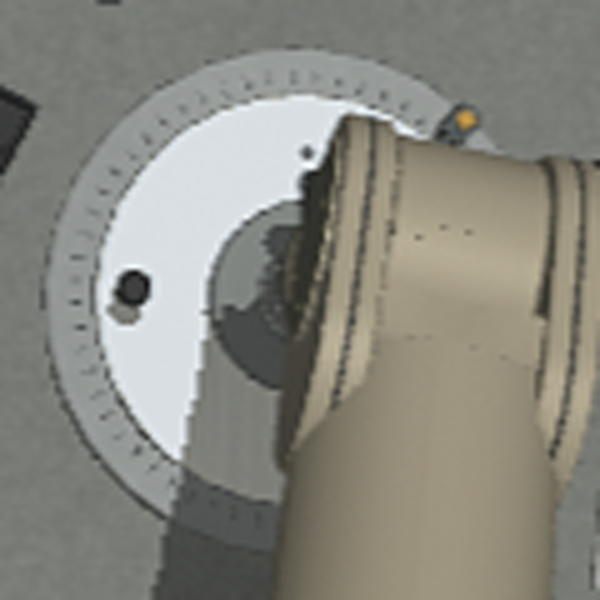

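Run:
```python
from h import *
for fn in ['wr2']:
    d=np.load(f'pics/{fn}.npz');K=d['intrinsics'];T=d['T_tool_cam'];z=d['range_z']
    M=R.from_quat(d['rot']).as_matrix()
    def w(u,v):
        p=np.array([(u-K[0,2])/K[0,0],(v-K[1,2])/K[1,1]]);a=np.linalg.norm(p)
        r=np.array([*(p/a*np.tan(a)),1])*z[int(round(v)),int(round(u))]
        t=(T@[*r,1])[:3]; return t, M@t+d['pos']
    for n,u,v in [('tipL',225,352),('tipL2',230,350),('tipR',430,352),('padmid',210,440),('rimtop',320,225),('rimL',118,380),('rimR',525,370),('chip',330,350),('floor',190,330),('holder',580,380),('sideL',130,450),('blackL',150,430),('cupside',320,150)]:
        t,q=w(190+u/5-.4,160+v/5-.4);print(n,(t*1000).round(1),q.round(4))
```

```text
tipL [-38.7  10.9 -10. ] [ 0.5244 -0.0694  0.1278]
tipL2 [-37.1  10.4  -9.6] [ 0.5249 -0.0698  0.1262]
tipR [-36.5   9.9  10.5] [ 0.5449 -0.0678  0.1256]
padmid [-55.9  10.  -10.3] [ 0.5243 -0.0703  0.145 ]
rimtop [-30.7  21.5  -0.6] [ 0.5325 -0.0577  0.1198]
rimL [-30.6   3.9 -22.2] [ 0.5132 -0.0779  0.1197]
rimR [-30.9   5.2  21.1] [ 0.556  -0.0712  0.12  ]
chip [-18.2   1.9   0.4] [ 0.5359 -0.077   0.1073]
floor [-16.2   3.5 -15.7] [ 0.5197 -0.0774  0.1053]
holder [ 12.  -16.6  35.2] [ 0.5728 -0.091   0.0771]
sideL [-51.4   6.5 -18.2] [ 0.5168 -0.0748  0.1405]
blackL [-47.2   6.5 -16.8] [ 0.5182 -0.0747  0.1362]
cupside [-10.8  23.6  -0.7] [ 0.5321 -0.0557  0.0999]
```

Run:
```python
from h import *
for fn,pts in [('wr1',[(245,362),(240,375),(215,400),(520,362),(530,380)]),('wr2',[(352,346),(418,346),(366,350),(402,350)])]:
    d=np.load(f'pics/{fn}.npz');K=d['intrinsics'];T=d['T_tool_cam'];z=d['range_z']
    for u,v in pts:
        u/=1.5;v/=1.5
        p=np.array([(u-K[0,2])/K[0,0],(v-K[1,2])/K[1,1]]);a=np.linalg.norm(p)
        r=np.array([*(p/a*np.tan(a)),1])*z[int(round(v)),int(round(u))]
        print(fn,u*1.5,v*1.5,((T@[*r,1])[:3]*1000).round(1))
o=readout.get_obs();print(o['grip_width'],o['clock'])
```

```text
wr1 245.0 362.0 [-51.3  10.1 -43.3]
wr1 240.0 375.0 [-59.8  10.  -42.4]
wr1 215.0 400.0 [-74.7   9.9 -45.3]
wr1 520.0 362.0 [-51.5  10.2  43.4]
wr1 530.0 380.0 [-62.4   9.6  43.5]
wr2 352.0 346.0 [-38.8  10.6 -10. ]
wr2 418.0 346.0 [-37.8  10.2  11.9]
wr2 366.0 350.0 [-17.3  -0.8  -6.3]
wr2 402.0 350.0 [-39.3   9.4   6.6]
-0.00039521150500785576 3.35
```

Run:
```python
from h import *
for fn,pts in [('wr1',[(380,492),(380,520),(380,560),(100,430),(60,480),(180,430),(150,450),(250,490),(330,490)])]:
    d=np.load(f'pics/{fn}.npz');K=d['intrinsics'];T=d['T_tool_cam'];z=d['range_z']
    for u,v in pts:
        u/=1.5;v/=1.5
        p=np.array([(u-K[0,2])/K[0,0],(v-K[1,2])/K[1,1]]);a=np.linalg.norm(p)
        r=np.array([*(p/a*np.tan(a)),1])*z[int(round(v)),int(round(u))]
        print(fn,u*1.5,v*1.5,((T@[*r,1])[:3]*1000).round(1))
```

```text
wr1 380.0 492.0 [-106.5    9.    -0.4]
wr1 380.0 520.0 [-116.2   10.9   -0.3]
wr1 380.0 560.0 [-125.    10.    -0.3]
wr1 100.0 430.0 [-97.2  12.  -69.2]
wr1 60.0 480.0 [-116.7   11.3  -69.1]
wr1 180.0 430.0 [-91.5  11.  -48.7]
wr1 150.0 450.0 [-94.6   6.  -57.1]
wr1 250.0 490.0 [-116.    16.9  -23.3]
wr1 330.0 490.0 [-107.3   10.   -10.2]
```

```bash
python3 -m inch '[[[0,0,0],[0,0,0],0],[[0,0,0],[0,0,0],0],[[0,0,0],[0,0,0],0],[[0,0,0],[0,0,0],0],[[0,0,0],[0,0,0],0],[[0,0,0],[0,0,0],0]]' 25
python3 - <<'E'
from h import *
shot('wrist','wr3',1.5)
E
```

```text
clock: 4.1
position: [0.535, -0.079, 0.0884]
ee_rot: [-0.045, 0.706, 0.044, 0.705]
ft_force: [0.2, -0.8, -0.2]
grip_width: 1.002
```

View pics/wr3.png

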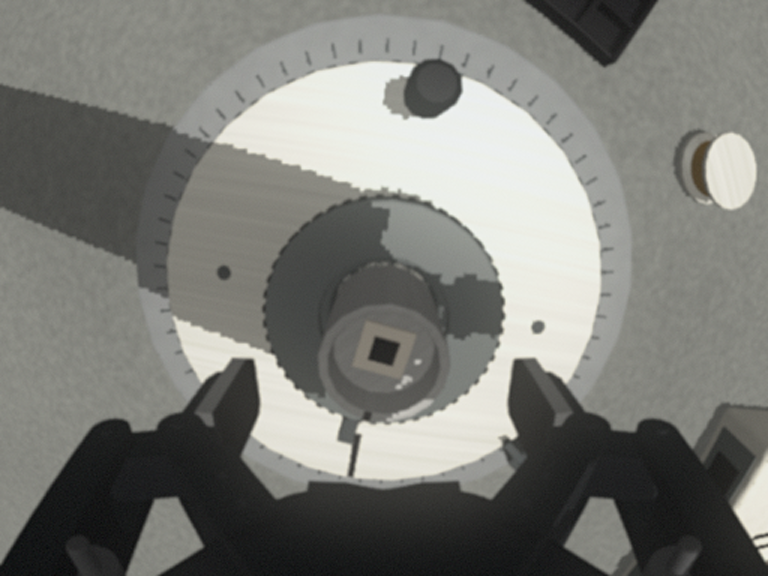

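```bash
python3 -m inch '[[[0,0,0],[20,0,0],0],[[0,0,0],[38,0,0],0],[[0,0,0],[43,0,0],0],[[0,0,0],[43,0,0],0],[[0,0,0],[43,0,0],1],[[0,0,0],[43,0,0],1],[[0,0,0],[43,0,0],1],[[0,0,0],[43,0,0],1]]' 25
python3 - <<'E'
from h import *
o=readout.get_obs();print(o['joint_pos'].round(2))
shot('wrist','wr4',1.5)
E
```

```text
clock: 5.15
position: [0.5351, -0.079, 0.046]
ee_rot: [-0.044, 0.706, 0.044, 0.705]
ft_force: [-3.1, 0.4, 4.5]
grip_width: 0.555
[-0.47  0.33  0.62  1.89 -0.23  0.99  0.38]
```

View pics/wr4.png

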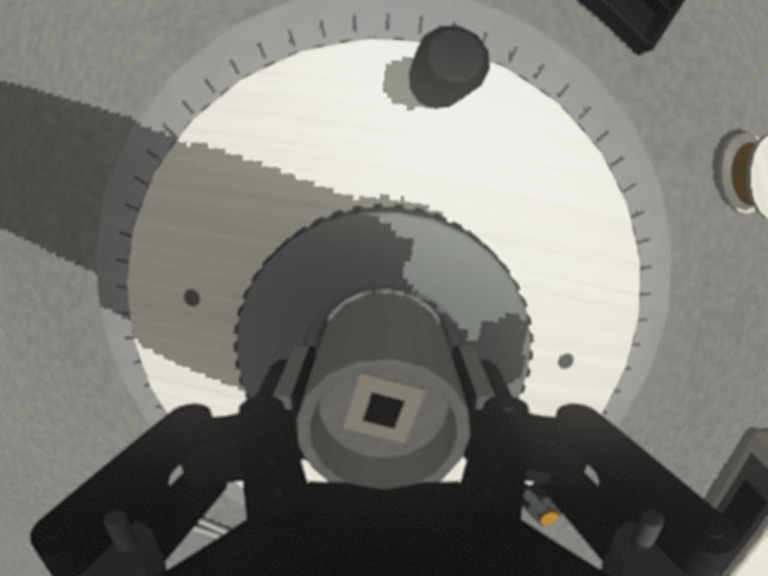

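```bash
python3 -m inch '[[[8,0,0],[0.9,0,0],1],[[16,0,0],[1.9,0,0],1],[[24,0,0],[2.8,0,0],1],[[32,0,0],[3.7,0,0],1],[[40,0,0],[4.7,0,0],1],[[48,0,0],[5.6,0,0],1],[[54,0,0],[6.3,0,0],1],[[60,0,0],[7,0,0],1],[[60,0,0],[7,0,0],1]]' 25
python3 - <<'E'
from h import *
o=readout.get_obs();print(o['joint_pos'].round(2),o['torque'].round(2))
shot('wrist','wr5',1.5)
E
```

```text
clock: 6.32
position: [0.5367, -0.0783, 0.0441]
ee_rot: [0.317, 0.633, -0.313, 0.633]
ft_force: [-26.9, 8.1, 67.2]
grip_width: 0.556
[-0.63  0.39  0.83  1.89 -0.34  1.   -0.57] [ 1.55  5.3  -0.52]
```

View pics/wr5.png

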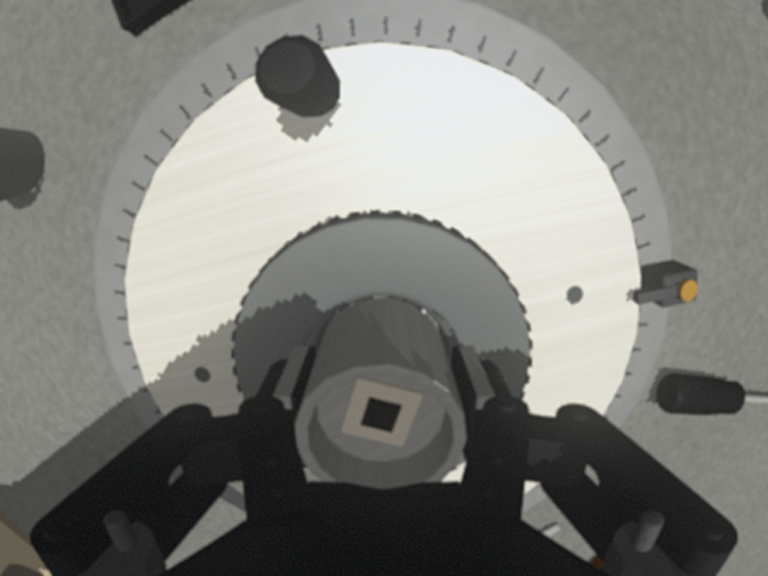

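```bash
cat >> h.py <<'E'
def w3(fn,u,v):
    "full-res pixel -> world via range"
    d=np.load('pics/'+fn+'.npz');K=d['intrinsics'];T=d['T_tool_cam'];z=d['range_z']
    p=np.array([(u-K[0,2])/K[0,0],(v-K[1,2])/K[1,1]]);a=np.linalg.norm(p)
    r=np.array([*(p/a*np.tan(a)),1])*z[int(round(v)),int(round(u))]
    return R.from_quat(d['rot']).as_matrix()@(T@[*r,1])[:3]+d['pos']
E
python3 - <<'E'
from h import *
c=np.array([.5355,-.079])
def pr(n,q): w=q[:2]-c; print(n,q.round(4),np.hypot(*w).round(4),np.degrees(np.arctan2(w[1],w[0])).round(1))
f=lambda fn,u,v,z: at_z(fn,u/1.5-.17,v/1.5-.17,z)
pr('crank4',f('wr4',458,55,.107));pr('crank5',f('wr5',291,71,.107))
pr('dotL4',f('wr4',192,297,.045));pr('dotR4',f('wr4',566,360,.045))
pr('dotL5',f('wr5',203,374,.045));pr('dotR5',f('wr5',574,294,.045))
pr('clip4',f('wr4',548,517,.056));pr('clip5',f('wr5',688,290,.056))
pr('chip4',f('wr4',383,411,.105));
for fn in('wr4','wr5'):
  for u,v in [(305,430),(463,430),(384,364),(300,415),(467,415)]: print(fn,w3(fn,u/1.5,v/1.5).round(4))
  print('holder',[w3(fn,u/1.5,v/1.5)[2].round(4) for u,v in [(500,340),(300,250),(400,240)]],'wheel',w3(fn,300,100)[2],w3(fn,230,90)[2])
E
```

```text
crank4 [0.5416 0.0209 0.107 ] 0.1001 86.5
crank5 [ 0.599  -0.0039  0.107 ] 0.0983 49.8
dotL4 [ 0.4502 -0.0752  0.045 ] 0.0854 177.4
dotR4 [ 0.6212 -0.0845  0.045 ] 0.0858 -3.7
dotL5 [ 0.4695 -0.0255  0.045 ] 0.085 141.0
dotR5 [ 0.6008 -0.1345  0.045 ] 0.0856 -40.4
clip4 [ 0.6375 -0.175   0.056 ] 0.1401 -43.3
clip5 [ 0.6379 -0.1754  0.056 ] 0.1406 -43.3
chip4 [ 0.5355 -0.0808  0.105 ] 0.0018 -89.5
wr4 [ 0.5143 -0.08    0.1207]
wr4 [ 0.5566 -0.0748  0.1206]
wr4 [ 0.5329 -0.0576  0.1197]
wr4 [ 0.5127 -0.0757  0.1202]
wr4 [ 0.5569 -0.0703  0.12  ]
holder [np.float64(0.0761), np.float64(0.0756), np.float64(0.0767)] wheel 0.04629776724098582 0.04705445483990666
wr5 [ 0.5258 -0.0613  0.1182]
wr5 [ 0.5518 -0.0954  0.1183]
wr5 [ 0.5549 -0.0662  0.1175]
wr5 [ 0.5281 -0.0579  0.1166]
wr5 [ 0.5535 -0.0969  0.1116]
holder [np.float64(0.076), np.float64(0.0747), np.float64(0.0774)] wheel 0.04758062176727084 0.04654253585696208
```

```bash
python3 -m inch '[[[0,0,0],[0,0,0],1],[[0,0,0],[0,0,0],1]]' 25
python3 - <<'E'
from h import *
o=readout.get_obs();print(o['joint_pos'].round(2),o['torque'].round(2), R.from_quat(o['ee_rot']).as_matrix().round(3), o['tau'].round(2))
E
```

```text
clock: 6.62
position: [0.536, -0.0782, 0.0447]
ee_rot: [0.317, 0.634, -0.313, 0.633]
ft_force: [-9.0, 1.2, 12.0]
grip_width: 0.552
[-0.63  0.39  0.83  1.89 -0.34  1.01 -0.57] [-0.03  1.55  0.15] [[ 0.001  0.797  0.604]
 [ 0.006  0.604 -0.797]
 [-1.     0.004 -0.004]] [  0.11 -40.79  10.18 -32.26  -0.76  -2.54  -0.18]
```

```bash
python3 -m inch '[[[5,0,0],[0.3,0,0],1],[[10,0,0],[0.9,0,0],1],[[15,0,0],[1.4,0,0],1],[[15,0,0],[1.4,0,0],1]]' 25
python3 - <<'E'
from h import *
o=readout.get_obs();print(o['torque'].round(2))
shot('wrist','wr6',1.5)
E
```

```text
clock: 7.12
position: [0.5369, -0.078, 0.0445]
ee_rot: [0.397, 0.587, -0.393, 0.586]
ft_force: [-5.8, 2.5, 14.3]
grip_width: 0.553
[ 0.09  0.83 -0.2 ]
```

View pics/wr6.png

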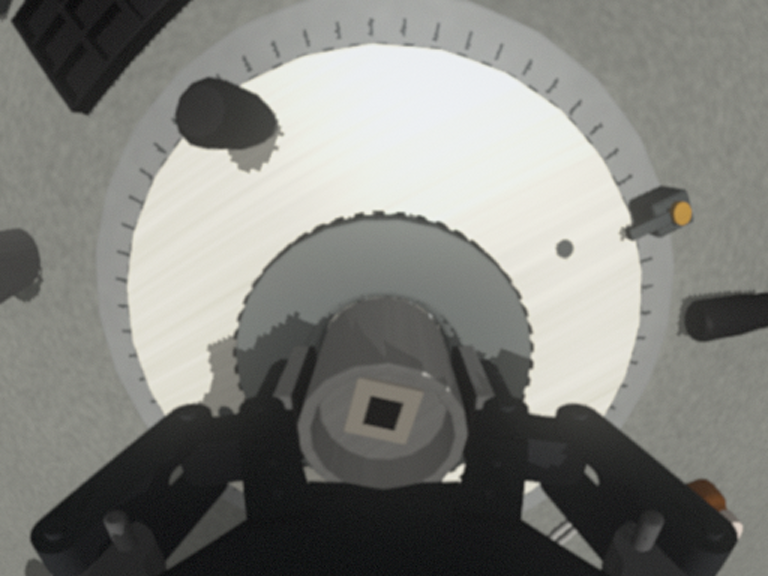

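Run:
```python
from h import *
c=np.array([.5355,-.079])
def pr(n,q): w=q[:2]-c; print(n,q.round(4),np.hypot(*w).round(4),np.degrees(np.arctan2(w[1],w[0])).round(1))
f=lambda fn,u,v,z: at_z(fn,u/1.5-.17,v/1.5-.17,z)
pr('crank6',f('wr6',204,113,.107))
pr('dotR6',f('wr6',565,248,.045))
pr('clip6',f('wr6',683,213,.056))
d=np.load('pics/wr6.npz');M=R.from_quat(d['rot']).as_matrix();print(np.degrees(np.arctan2(M[1,2],M[0,2])))
for fn in('wr4','wr5','wr6'):
  print(fn,np.mean([w3(fn,u/1.5,v/1.5)[2] for u,v in [(305,430),(463,430),(384,369),(345,375),(425,375)]]).round(4))
```

```text
crank6 [ 0.5994 -0.0038  0.107 ] 0.0986 49.6
dotR6 [ 0.6007 -0.1351  0.045 ] 0.086 -40.7
clip6 [ 0.6382 -0.1762  0.056 ] 0.1414 -43.4
-67.88626930548341
wr4 0.1203
wr5 0.1181
wr6 0.117
```

```bash
python3 -m inch '[[[5,0,0],[0,0,0],1],[[10,0,0],[0.5,0,0],1],[[15,0,0],[1.1,0,0],1],[[20,0,0],[1.7,0,0],1],[[25,0,0],[2.3,0,0],1],[[30,0,0],[2.8,0,0],1],[[30,0,0],[2.8,0,0],1]]' 25
python3 - <<'E'
from h import *
o=readout.get_obs();print(o['torque'].round(2),o['joint_pos'].round(2))
shot('wrist','wr7',1.5)
for fn in('wr4','wr5','wr6','wr7'):
  print(fn,np.mean([w3(fn,u/1.5,v/1.5)[2] for u,v in [(305,430),(463,430),(384,369),(345,375),(425,375)]]).round(4))
E
```

```text
clock: 8.05
position: [0.5381, -0.0789, 0.0443]
ee_rot: [0.536, 0.465, -0.531, 0.464]
ft_force: [-12.3, 1.5, 32.4]
grip_width: 0.55
[-0.46  2.26 -0.1 ] [-0.75  0.46  1.    1.9  -0.46  1.03 -1.26]
wr4 0.1203
wr5 0.1181
wr6 0.117
wr7 0.1142
```

View pics/wr7.png

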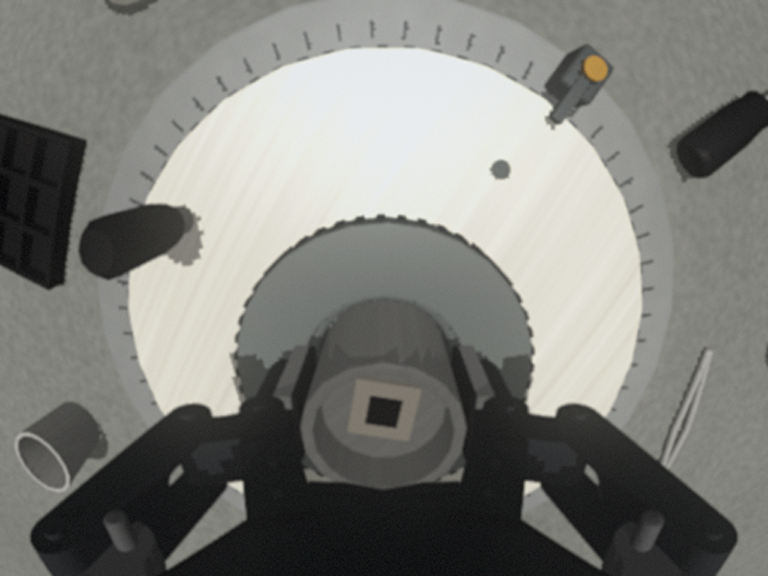

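```bash
python3 -m inch '[[[0,0,0],[0,0,0],0.35],[[0,0,0],[-1,0,0],0.35],[[0,0,0],[-4,0,2],0.35],[[0,0,0],[-4,0,2],1],[[0,0,0],[-4,0,2],1],[[0,0,0],[-4,0,2],1]]' 25
python3 - <<'E'
from h import *
o=readout.get_obs();print(o['torque'].round(2),o['joint_pos'].round(2))
M=R.from_quat(o['ee_rot']).as_matrix();print(M.round(3))
E
```

```text
clock: 8.85
position: [0.5385, -0.0794, 0.0491]
ee_rot: [0.536, 0.466, -0.53, 0.464]
ft_force: [-3.3, 7.1, 12.1]
grip_width: 0.556
[1.1  0.75 0.  ] [-0.75  0.45  1.    1.89 -0.45  1.04 -1.26]
[[ 0.005  0.991 -0.136]
 [ 0.009 -0.136 -0.991]
 [-1.     0.004 -0.009]]
```

```bash
python3 -m inch '[[[5,0,0],[0,-1,0],1],[[10,0,0],[0.5,-2,0],1],[[15,0,0],[1,-2,0],1],[[20,0,0],[1.5,-2,0],1],[[24,0,0],[1.5,-2,0],1],[[24,0,0],[1.5,-2,0],1]]' 25
python3 - <<'E'
from h import *
o=readout.get_obs();print(o['torque'].round(2),o['joint_pos'].round(2))
shot('wrist','wr8',1.5)
for fn in('wr4','wr5','wr6','wr7','wr8'):
  print(fn,np.mean([w3(fn,u/1.5,v/1.5)[2] for u,v in [(305,430),(463,430),(384,369),(345,375),(425,375)]]).round(4))
E
```

```text
clock: 9.6
position: [0.5373, -0.0798, 0.048]
ee_rot: [0.621, 0.345, -0.614, 0.343]
ft_force: [3.3, -3.0, 2.2]
grip_width: 0.552
[-0.84 -0.52  1.33] [-0.81  0.51  1.1   1.9  -0.53  1.06 -1.62]
wr4 0.1203
wr5 0.1181
wr6 0.117
wr7 0.1142
wr8 0.1054
```

View pics/wr8.png

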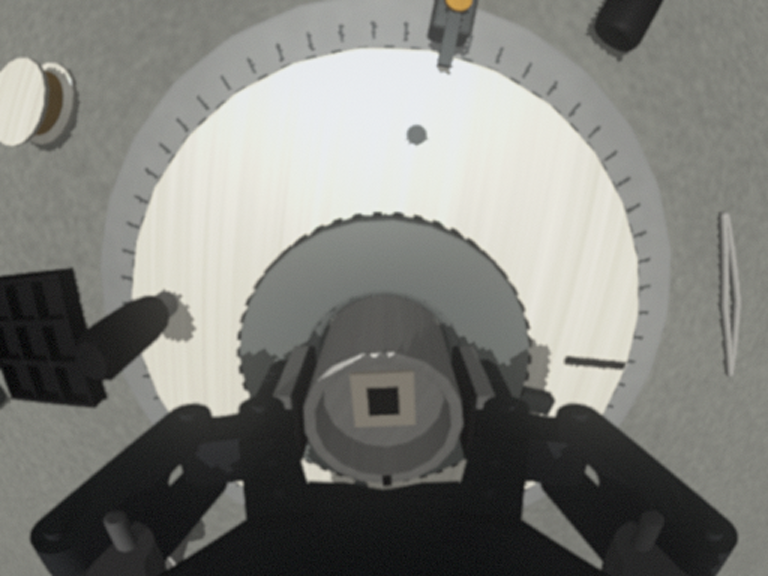

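Run:
```python
from h import *
c=np.array([.5355,-.079])
def pr(n,q): w=q[:2]-c; print(n,q.round(4),np.hypot(*w).round(4),np.degrees(np.arctan2(w[1],w[0])).round(1))
f=lambda fn,u,v,z: at_z(fn,u/1.5-.17,v/1.5-.17,z)
pr('crank8',f('wr8',97,352,.107));pr('dot8',f('wr8',417,134,.045));pr('line8',f('wr8',624,365,.046))
pr('ptr8',f('wr8',550,400,.074))
pr('dot7',f('wr7',501,169,.045))
for fn in ('wr4','wr6','wr7','wr8'):
    Z=[];F=[]
    for v in range(225,330):
        for u in range(195,320):
            q=w3(fn,u,v); r=np.hypot(*(q[:2]-c))
            if .021<r<.0235 and q[2]<.13 and q[2]>.095: Z.append(q[2])
            if r<.012 and .085<q[2]<.12: F.append(q[2])
    h,e=np.histogram(Z,bins=np.arange(.095,.13,.001));print(fn,dict(zip(e.round(3),h)),np.median(F))
```

```text
crank8 [ 0.6006 -0.0073  0.107 ] 0.0968 47.8
dot8 [ 0.6004 -0.1346  0.045 ] 0.0854 -40.6
line8 [ 0.4594 -0.17    0.046 ] 0.1186 -129.9
ptr8 [ 0.4861 -0.1278  0.074 ] 0.0694 -135.3
dot7 [ 0.6004 -0.1348  0.045 ] 0.0856 -40.7
wr4 {np.float64(0.095): np.int64(9), np.float64(0.096): np.int64(9), np.float64(0.097): np.int64(13), np.float64(0.098): np.int64(13), np.float64(0.099): np.int64(19), np.float64(0.1): np.int64(19), np.float64(0.101): np.int64(20), np.float64(0.102): np.int64(36), np.float64(0.103): np.int64(38), np.float64(0.104): np.int64(46), np.float64(0.105): np.int64(47), np.float64(0.106): np.int64(72), np.float64(0.107): np.int64(63), np.float64(0.108): np.int64(72), np.float64(0.109): np.int64(60), np.float64(0.11): np.int64(65), np.float64(0.111): np.int64(77), np.float64(0.112): np.int64(73), np.float64(0.113): np.int64(82), np.float64(0.114): np.int64(85), np.float64(0.115): np.int64(90), np.float64(0.116): np.int64(77), np.float64(0.117): np.int64(96), np.float64(0.118): np.int64(158), np.float64(0.119): np.int64(618), np.float64(0.12): np.int64(651), np.float64(0.121
[... 2953 characters left out ...]
 np.float64(0.108): np.int64(21), np.float64(0.109): np.int64(24), np.float64(0.11): np.int64(94), np.float64(0.111): np.int64(696), np.float64(0.112): np.int64(535), np.float64(0.113): np.int64(37), np.float64(0.114): np.int64(5), np.float64(0.115): np.int64(14), np.float64(0.116): np.int64(7), np.float64(0.117): np.int64(13), np.float64(0.118): np.int64(16), np.float64(0.119): np.int64(18), np.float64(0.12): np.int64(3), np.float64(0.121): np.int64(0), np.float64(0.122): np.int64(0), np.float64(0.123): np.int64(0), np.float64(0.124): np.int64(0), np.float64(0.125): np.int64(0), np.float64(0.126): np.int64(0), np.float64(0.127): np.int64(0), np.float64(0.128): np.int64(0)} 0.097999335201852
```

```bash
python3 -m inch '[[[-2,0,0],[0,0,0],0],[[-2,0,0],[0,0,0],0],[[-2,0,0],[0,0,0],0],[[-2,0,0],[0,0,0],0],[[-2,0,0],[-25,0,0],0],[[-2,0,0],[-60,0,0],0],[[-8,0,0],[-65,0,0],0],[[-16,0,0],[-65,0,0],0],[[-16,0,0],[-65,0,0],0]]' 25
python3 - <<'E'
from h import *
o=readout.get_obs();print(o['torque'].round(2),o['joint_pos'].round(2),o['position'].round(4))
M=R.from_quat(o['ee_rot']).as_matrix();print(M.round(3),np.degrees(np.arctan2(M[1,2],M[0,2])))
print((M.T@(np.array([.5997,-.0033,.12])-o['position'])*1000).round(1))
shot('wrist','wr9',1.5)
E
```

```text
clock: 10.78
position: [0.5369, -0.0801, 0.1131]
ee_rot: [0.567, 0.428, -0.56, 0.426]
ft_force: [-0.1, -0.3, 0.1]
grip_width: 0.998
[ 0.    0.04 -0.01] [-0.86  0.38  1.13  1.84 -0.39  1.15 -1.44] [ 0.5369 -0.0801  0.1131]
[[ 0.007  0.963 -0.271]
 [ 0.008 -0.271 -0.963]
 [-1.     0.004 -0.009]] -105.7094686171905
[ -5.9  39.7 -91. ]
```

View pics/wr9.png

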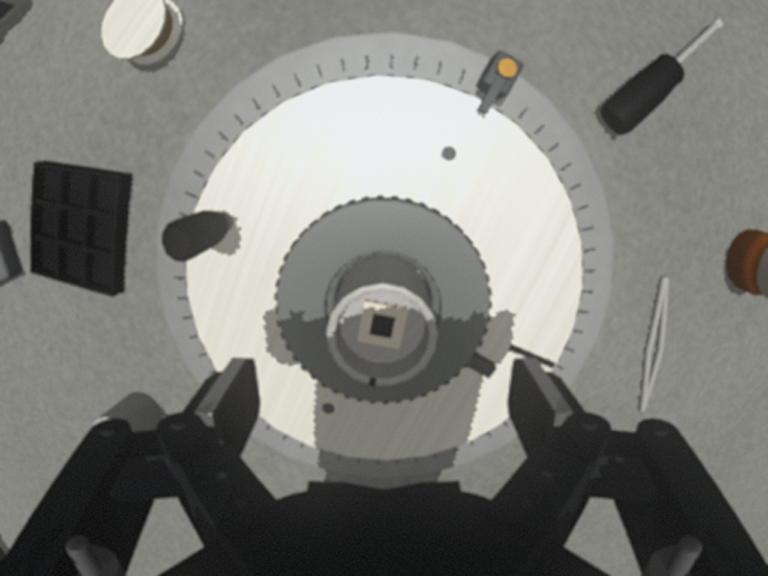

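Run:
```python
from h import *
c=np.array([.5355,-.079])
def pr(n,q): w=q[:2]-c; print(n,q.round(4),np.hypot(*w).round(4),np.degrees(np.arctan2(w[1],w[0])).round(1))
f=lambda fn,u,v,z: at_z(fn,u/1.5-.17,v/1.5-.17,z)
pr('crank',f('wr9',183,242,.107));pr('line',f('wr9',560,368,.046));pr('ptr',f('wr9',492,369,.074));pr('clip',f('wr9',484,112,.053));pr('cup',f('wr9',383,333,.111))
Z=[]
for v in range(170,270):
  for u in range(205,300):
    q=w3('wr9',u,v); r=np.hypot(*(q[:2]-c))
    if .021<r<.0235 and q[2]>.107: Z.append(q[2])
print(np.median(Z),len(Z))
```

```text
crank [ 0.5987 -0.0063  0.107 ] 0.0964 49.0
line [ 0.4559 -0.174   0.046 ] 0.1239 -129.9
ptr [ 0.4852 -0.1272  0.074 ] 0.0697 -136.2
clip [ 0.6173 -0.1574  0.053 ] 0.1133 -43.8
cup [ 0.5366 -0.0806  0.111 ] 0.0019 -54.4
0.11213949837309631 734
```

```bash
python3 -m inch '[[[-9,0,0],[0,5,-12],0],[[-18,0,0],[0,11,-25],0],[[-27,0,0],[0,17,-38],0],[[-36,0,0],[0,22,-50],0],[[-45,0,0],[0,28,-64],0],[[-54,0,0],[0,34,-78],0],[[-62,0,0],[0,39,-90],0],[[-66,0,0],[0,40,-91],0],[[-66,0,0],[0,40,-91],0]]'
python3 - <<'E'
from h import *
o=readout.get_obs();print(o['joint_pos'].round(2),o['position'].round(4))
M=R.from_quat(o['ee_rot']).as_matrix();print(M.round(3),np.degrees(np.arctan2(M[1,2],M[0,2])))
print((M.T@(np.array([.5997,-.0033,.12])-o['position'])*1000).round(1))
shot('wrist','wr10',1.5)
E
```

```text
clock: 11.95
position: [0.6, -0.0036, 0.1135]
ee_rot: [0.245, 0.663, -0.239, 0.665]
ft_force: [-0.8, 0.0, 0.4]
grip_width: 1.001
[-0.69  0.42  0.8   1.68 -0.33  1.17 -0.51] [ 0.6    -0.0036  0.1135]
[[ 0.006  0.643  0.766]
 [ 0.007  0.766 -0.643]
 [-1.     0.009 -0.   ]] -40.01379256517021
[-6.5  0.1 -0.4]
```

View pics/wr10.png

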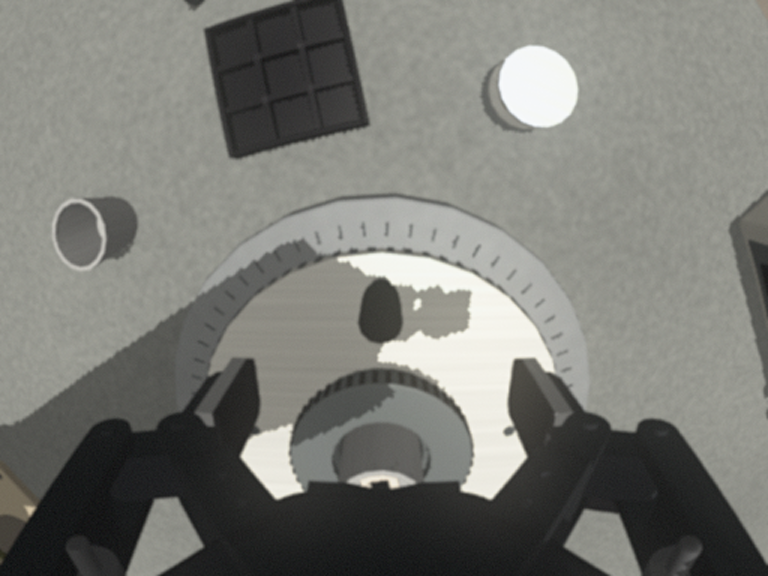

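Run:
```python
from h import *
q=at_z('wr10',380/1.5-.17,322/1.5-.17,.107);o=readout.get_obs();M=R.from_quat(o['ee_rot']).as_matrix()
print(q,(M.T@(q-o['position'])*1000).round(1)); print([w3('wr10',253,v) .round(4) for v in (190,200,210,216,220)])
```

```text
[ 0.60094674 -0.00155819  0.107     ] [ 6.6  2.3 -0.6]
[array([0.6064, 0.0053, 0.0799]), array([0.6064, 0.0051, 0.1031]), array([0.6032, 0.0012, 0.1082]), array([ 0.6006, -0.0018,  0.1086]), array([ 0.5987, -0.0041,  0.1081])]
```

```bash
python3 -m inch '[[[0,0,0],[28,1.5,0],0],[[0,0,0],[52,1.5,0],0],[[0,0,0],[66,1.5,0],0],[[0,0,0],[68,1.5,0],0],[[0,0,0],[68,1.5,0],1],[[0,0,0],[68,1.5,0],1],[[0,0,0],[68,1.5,0],1],[[0,0,0],[68,1.5,0],1],[[0,0,0],[68,1.5,0],1],[[0,0,0],[68,1.5,0],1]]' 30
python3 - <<'E'
from h import *
o=readout.get_obs();print(o['joint_pos'].round(2),o['position'].round(4),o['torque'].round(2))
M=R.from_quat(o['ee_rot']).as_matrix();print(M.round(3),np.degrees(np.arctan2(M[1,2],M[0,2])))
shot('wrist','wr11',1.5)
E
```

```text
clock: 13.25
position: [0.6016, -0.0021, 0.046]
ee_rot: [0.246, 0.663, -0.239, 0.666]
ft_force: [-0.7, 0.2, 4.8]
grip_width: 0.222
[-0.66  0.5   0.75  1.74 -0.4   1.05 -0.47] [ 0.6016 -0.0021  0.046 ] [0.02 0.13 0.01]
[[ 0.006  0.644  0.765]
 [ 0.008  0.765 -0.644]
 [-1.     0.01   0.   ]] -40.06052036601898
```

View pics/wr11.png

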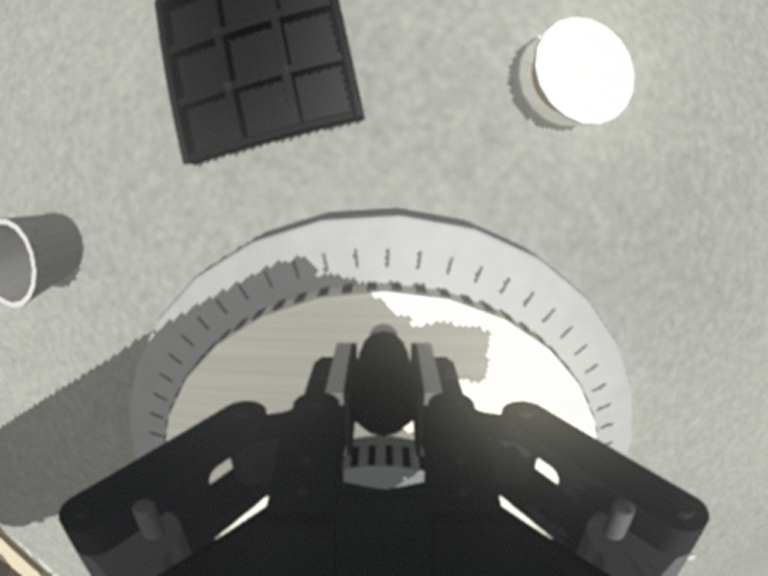

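```bash
python3 -m inch '[[[-6.5,0,0],[0,-0.6,-11.3],1],[[-13,0,0],[0,-2.6,-22.5],1],[[-19.5,0,0],[0,-5.7,-33.4],1],[[-26,0,0],[0,-10.1,-43.8],1],[[-32.5,0,0],[0,-15.7,-53.7],1]]' 30
python3 - <<'E'
from h import *
o=readout.get_obs();print(o['joint_pos'].round(2),o['position'].round(4),o['torque'].round(2))
M=R.from_quat(o['ee_rot']).as_matrix();print(np.degrees(np.arctan2(M[1,2],M[0,2])))
w=o['position'][:2]-[.5355,-.079];print(np.hypot(*w),np.degrees(np.arctan2(w[1],w[0])),'F tool',(M.T@o['ft_force']).round(1))
E
```

```text
clock: 13.92
position: [0.5514, 0.0213, 0.0461]
ee_rot: [0.048, 0.703, -0.042, 0.709]
ft_force: [5.2, 1.8, -1.9]
grip_width: 0.223
[-0.67  0.36  0.66  1.87 -0.27  0.99 -0.03] [0.5514 0.0213 0.0461] [ 0.4  -1.11  0.01]
-7.312629610509161
0.10154958262787854 81.01259491032312 F tool [1.9 2.4 4.9]
```

```bash
python3 -m inch '[[[-9,0,0],[0,-0.8,-15.8],1],[[-18,0,0],[0,-4,-31.2],1],[[-27,0,0],[0,-9.6,-45.9],1],[[-36,0,0],[0,-17.4,-59.6],1],[[-45,0,0],[0,-27.3,-71.9],1],[[-54,0,0],[0,-39,-82.5],1],[[-63,0,0],[0,-52.2,-91.1],1]]' 30
python3 - <<'E'
from h import *
o=readout.get_obs();print(o['joint_pos'].round(2),o['position'].round(4),o['torque'].round(2))
M=R.from_quat(o['ee_rot']).as_matrix();print(np.degrees(np.arctan2(M[1,2],M[0,2])))
w=o['position'][:2]-[.5355,-.079];print(np.hypot(*w),np.degrees(np.arctan2(w[1],w[0])),'F tool',(M.T@o['ft_force']).round(1))
shot('wrist','wr12',1.5); shot('top','top12'); crop('top12','top12c',(246,155,366,275),5)
E
```

```text
clock: 14.8
position: [0.455, -0.0172, 0.0458]
ee_rot: [-0.331, 0.619, 0.334, 0.629]
ft_force: [0.7, 6.3, 10.4]
grip_width: 0.218
[-0.57  0.11  0.55  2.1  -0.08  0.93  1.  ] [ 0.455  -0.0172  0.0458] [ 1.26  0.03 -0.03]
56.082770423012285
0.10147863363191188 142.4746196044234 F tool [-10.3   2.9   5.7]
```

View pics/wr12.png

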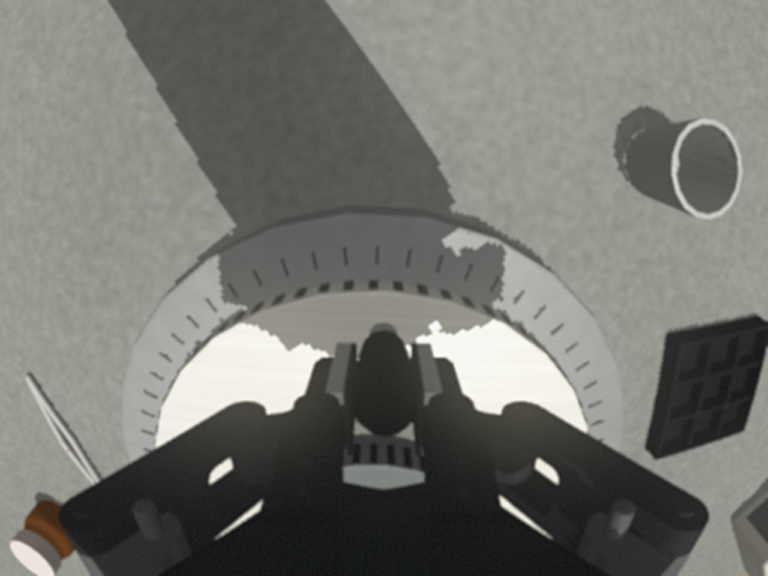

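View pics/top12c.png

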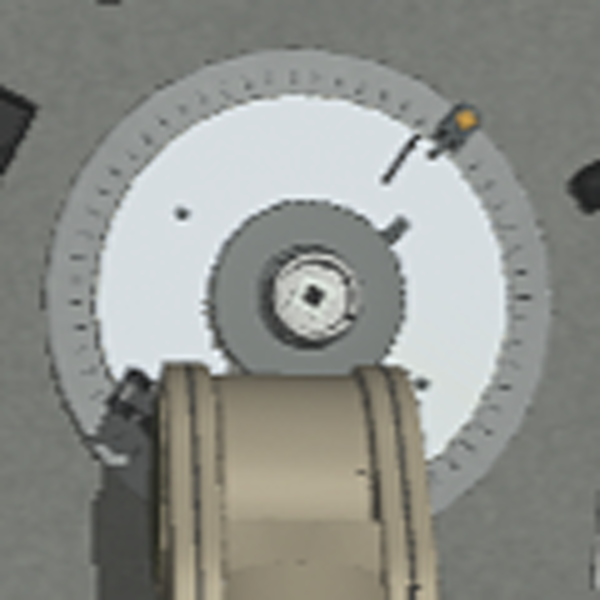

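```bash
python3 -m inch '[[[-7,0,0],[-0.5,0,-12.3],1],[[-14,0,0],[-0.5,-1.5,-24.6],1],[[-21,0,0],[-0.5,-4.4,-36.5],1],[[-28,0,0],[-0.5,-8.8,-48.1],1],[[-28,0,0],[-0.5,-8.8,-48.1],1]]' 30
python3 - <<'E'
from h import *
o=readout.get_obs();print(o['joint_pos'].round(2),o['position'].round(4),o['torque'].round(2))
M=R.from_quat(o['ee_rot']).as_matrix();print(np.degrees(np.arctan2(M[1,2],M[0,2])))
w=o['position'][:2]-[.5355,-.079];print(np.hypot(*w),np.degrees(np.arctan2(w[1],w[0])),'F tool',(M.T@o['ft_force']).round(1))
shot('top','top13'); crop('top13','top13c',(246,155,366,275),5)
E
```

```text
clock: 15.52
position: [0.4352, -0.0641, 0.046]
ee_rot: [-0.473, 0.52, 0.473, 0.531]
ft_force: [4.6, -0.5, -0.3]
grip_width: 0.223
[-0.49  0.07  0.56  2.14 -0.06  0.93  1.57] [ 0.4352 -0.0641  0.046 ] [-0.43 -0.69 -0.04]
83.9859554442203
0.10138433320683482 171.57649987946456 F tool [ 0.3 -4.6 -0.1]
```

View pics/top13c.png

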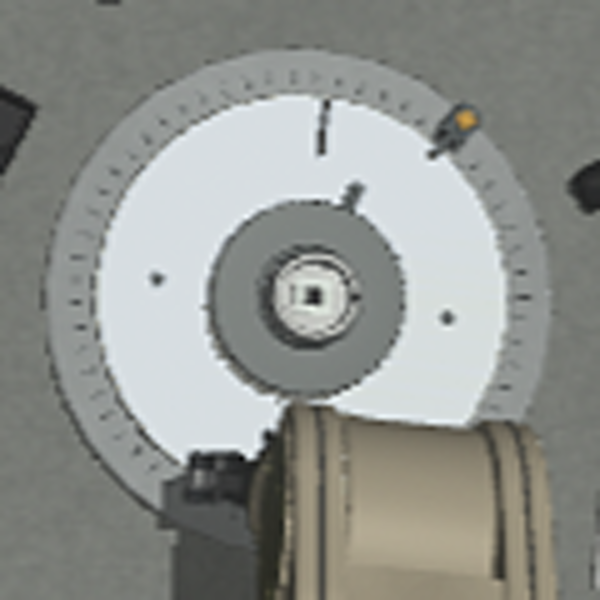

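```bash
cat >> h.py <<'E'
def ang(fn,u,v,z,c=(.5344,-.0783)):
    q=at_z(fn,246+u/5-.4,155+v/5-.4,z)[:2]-np.array(c); return np.hypot(*q).round(4),np.degrees(np.arctan2(q[1],q[0])).round(2)
E
python3 - <<'E'
from h import *
print('line13',ang('top13',326,101,.046),ang('top13',321,153,.046),'ptr',ang('top13',359,184,.075),'clip',ang('top13',431,155,.053))
print('line12',ang('top12',417,136,.046),ang('top12',385,182,.046),'ptr',ang('top12',407,222,.075))
d=np.load('pics/top13.npz')
im=d['pixels'][165:215,300:350,::-1]; cv2.imwrite('pics/t13z.png',cv2.resize(im,None,fx=12,fy=12,interpolation=cv2.INTER_CUBIC))
E
```

```text
line13 (np.float64(0.1166), np.float64(-8.16)) (np.float64(0.086), np.float64(-8.74)) ptr (np.float64(0.0711), np.float64(-25.28)) clip (np.float64(0.1121), np.float64(-42.54))
line12 (np.float64(0.1171), np.float64(-36.23)) (np.float64(0.0841), np.float64(-36.46)) ptr (np.float64(0.0711), np.float64(-53.4))
```

View pics/t13z.png

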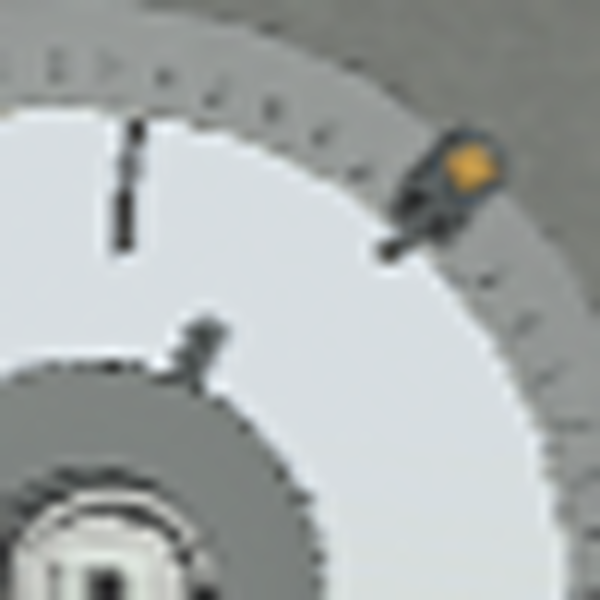

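```bash
python3 -m inch '[[[6,0,0],[0,-1,10.5],1],[[12,0,0],[0,-3.1,20.9],1],[[18,0,0],[0,-6.2,31],1],[[24,0,0],[0,-10.4,40.7],1],[[29,0,0],[0,-14.7,48.4],1],[[29,0,0],[0,-14.7,48.4],1]]' 30
python3 - <<'E'
from h import *
o=readout.get_obs();print(o['joint_pos'].round(2),o['position'].round(4),o['torque'].round(2))
M=R.from_quat(o['ee_rot']).as_matrix();print(np.degrees(np.arctan2(M[1,2],M[0,2])))
w=o['position'][:2]-[.5355,-.079];print(np.hypot(*w),np.degrees(np.arctan2(w[1],w[0])),'F tool',(M.T@o['ft_force']).round(1))
shot('top','top14')
d=np.load('pics/top14.npz')
im=d['pixels'][165:215,300:350,::-1]; cv2.imwrite('pics/t14z.png',cv2.resize(im,None,fx=12,fy=12,interpolation=cv2.INTER_CUBIC))
E
```

```text
clock: 16.32
position: [0.4545, -0.0176, 0.0461]
ee_rot: [-0.325, 0.623, 0.327, 0.632]
ft_force: [3.5, -1.2, -4.8]
grip_width: 0.219
[-0.57  0.11  0.54  2.1  -0.08  0.94  0.98] [ 0.4545 -0.0176  0.0461] [-0.53 -0.31  0.02]
54.92949083784927
0.10162071163399816 142.83551141819592 F tool [ 4.8 -3.5  1. ]
```

View pics/t14z.png

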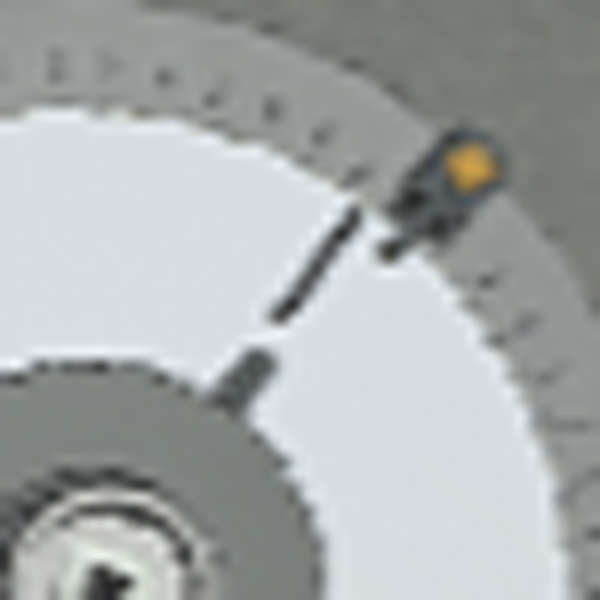

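```bash
cat >> h.py <<'E'
def az(fn,x,y,z,c=(.5344,-.0783)):
    q=at_z(fn,300+x/12-.46,165+y/12-.46,z)[:2]-np.array(c); return np.hypot(*q).round(4),np.degrees(np.arctan2(q[1],q[0])).round(2)
E
python3 - <<'E'
from h import *
for n,a in dict(lo=(357,210,.046),li=(277,320,.046),ptr=(264,359,.075),clip=(384,252,.053),clipbase=(425,215,.053),screw=(472,165,.056)).items(): print(n,az('top14',*a))
# radial check: line two points fit
E
```

```text
lo (np.float64(0.117), np.float64(-36.77))
li (np.float64(0.0837), np.float64(-36.73))
ptr (np.float64(0.0695), np.float64(-37.08))
clip (np.float64(0.1117), np.float64(-42.2))
clipbase (np.float64(0.1251), np.float64(-42.89))
screw (np.float64(0.1411), np.float64(-42.92))
```

```bash
python3 -m inch '[[[3,0,0],[0,-0.3,5.2],1],[[5.5,0,0],[0,-0.8,9.7],1],[[5.5,0,0],[0,-0.8,9.7],1],[[5.5,0,0],[0,-0.8,9.7],1]]' 30
python3 - <<'E'
from h import *
o=readout.get_obs();print(o['position'].round(4),o['torque'].round(2))
M=R.from_quat(o['ee_rot']).as_matrix();print(np.degrees(np.arctan2(M[1,2],M[0,2])))
w=o['position'][:2]-[.5355,-.079];print(np.hypot(*w),np.degrees(np.arctan2(w[1],w[0])),'F tool',(M.T@o['ft_force']).round(1))
shot('top','top15')
d=np.load('pics/top15.npz')
im=d['pixels'][165:215,300:350,::-1]; cv2.imwrite('pics/t15z.png',cv2.resize(im,None,fx=12,fy=12,interpolation=cv2.INTER_CUBIC))
E
```

```text
clock: 16.88
position: [0.4602, -0.0107, 0.0461]
ee_rot: [-0.295, 0.637, 0.298, 0.646]
ft_force: [-1.3, -4.5, -1.5]
grip_width: 0.221
[ 0.4602 -0.0107  0.0461] [-1.22  0.41  0.01]
49.56529828821793
0.10166474209412585 137.807208682864 F tool [ 1.4 -1.9 -4.3]
```

View pics/t15z.png

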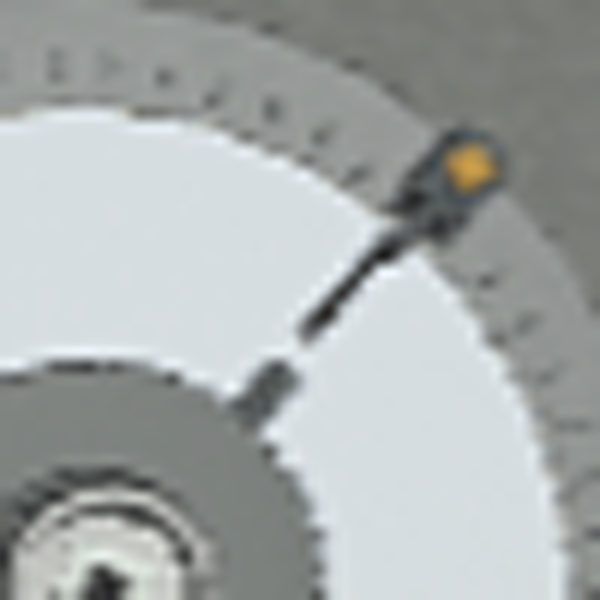

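Run:
```python
from h import *
for n,a in dict(li=(308,333,.046),mid=(345,292,.046),lo=(372,262,.046),ptr=(288,370,.075),clip=(388,248,.053)).items(): print(n,az('top15',*a))
```

```text
li (np.float64(0.0859), np.float64(-42.01))
mid (np.float64(0.0994), np.float64(-42.12))
lo (np.float64(0.1093), np.float64(-42.18))
ptr (np.float64(0.0711), np.float64(-41.99))
clip (np.float64(0.1131), np.float64(-42.24))
```

```bash
python3 -m inch '[[[0,0,0],[0,0,0],0.6],[[0,0,0],[0,0,0],0.3],[[0,0,0],[0,0,0],0],[[0,0,0],[0,0,0],0],[[0,0,0],[-20,0,0],0],[[0,0,0],[-60,0,0],0],[[0,0,0],[-100,0,0],0],[[0,0,0],[-120,0,0],0],[[0,0,0],[-120,0,0],0]]' 30
python3 - <<'E'
from h import *
o=readout.get_obs();print(o['position'].round(4),o['joint_pos'].round(2))
M=R.from_quat(o['ee_rot']).as_matrix();print(M.round(3))
print((M.T@(np.array([.59,-.06,.2])-o['position'])*1000).round(1))
shot('top','top16')
d=np.load('pics/top16.npz')
im=d['pixels'][165:215,300:350,::-1]; cv2.imwrite('pics/t16z.png',cv2.resize(im,None,fx=12,fy=12,interpolation=cv2.INTER_CUBIC))
E
```

```text
clock: 18.05
position: [0.4599, -0.0115, 0.1673]
ee_rot: [-0.295, 0.636, 0.298, 0.648]
ft_force: [-0.3, -0.5, 0.1]
grip_width: 1.0
[ 0.4599 -0.0115  0.1673] [-0.61 -0.05  0.54  1.96  0.02  1.21  0.78]
[[ 0.013 -0.761  0.649]
 [ 0.01   0.649  0.761]
 [-1.    -0.003  0.016]]
[ -31.5 -130.5   48. ]
```

View pics/t16z.png

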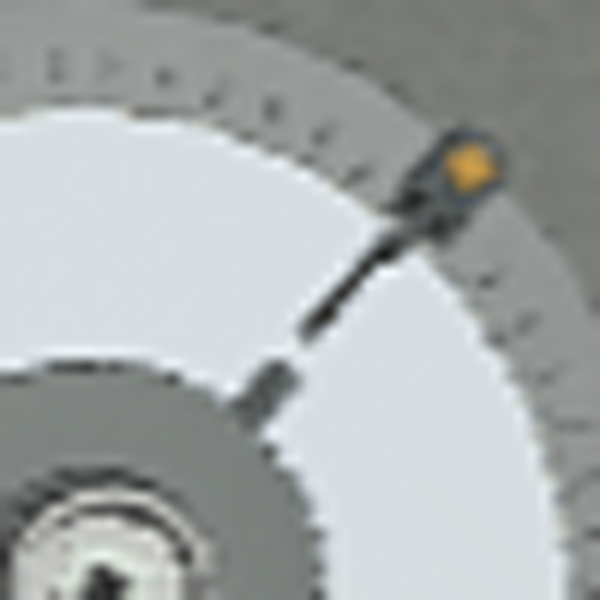

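Run:
```python
from h import *
o=readout.get_obs()
M=R.from_quat(o['ee_rot']).as_matrix()
print((M.T@(np.array([.615,-.15,.105])-o['position'])*1000).round(1))
```

```text
[  61.4 -208.2   -5.1]
```

```bash
python3 -m inch '[[[0,0,0],[0,-45,0],0],[[0,0,0],[0,-95,0],0],[[0,0,0],[10,-145,-3],0],[[0,0,0],[30,-190,-5],0],[[0,0,0],[50,-208,-5],0],[[0,0,0],[61,-208,-5],0],[[0,0,0],[61,-208,-5],0]]'
python3 - <<'E'
from h import *
shot('wrist','wr17',1.5)
E
```

```text
clock: 18.98
position: [0.6136, -0.149, 0.1039]
ee_rot: [-0.294, 0.638, 0.298, 0.646]
ft_force: [-0.1, 0.4, 0.3]
grip_width: 1.0
```

View pics/wr17.png

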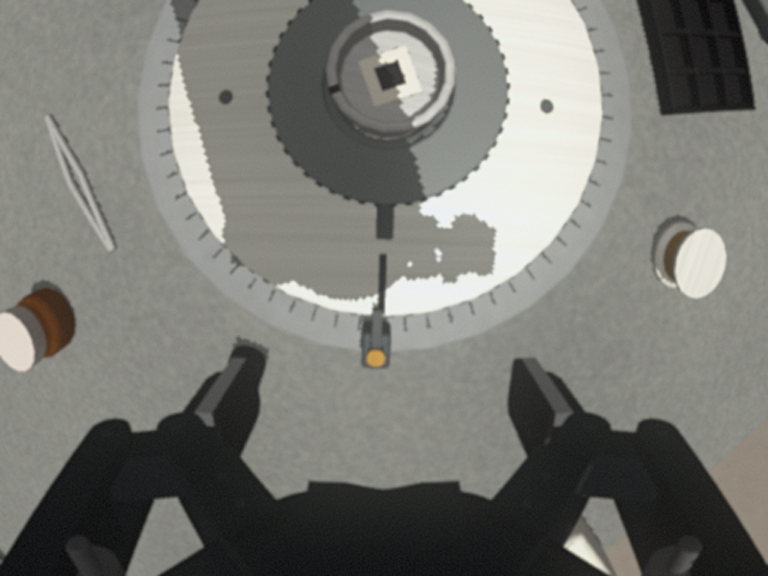

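Clear view: pointer tip ~(385,237), line (382,255)–(380,308), clip tip (377,313), screw (376,357). Enlarge and measure.

Run:
```python
from h import *
crop('wr17','wr17c',(215,130,295,250),5)
def w(u,v,z): return at_z('wr17',u,v,z)
d=np.load('pics/wr17.npz');g=d['pixels'].astype(int).sum(2)
# centroid of darkness across columns for rows
for v in list(range(136,248,4)):
    row=g[v,235:275]; print(v,row.tolist()) if v in(150,164,172,180,192,200,208,212,220,236) else None
```

```text
164 [408, 411, 416, 411, 413, 415, 409, 411, 409, 404, 412, 416, 410, 413, 407, 413, 411, 415, 412, 415, 411, 411, 412, 414, 413, 416, 414, 416, 412, 410, 416, 414, 414, 417, 417, 418, 419, 417, 414, 417]
172 [412, 415, 412, 412, 411, 414, 415, 414, 408, 414, 412, 414, 414, 416, 416, 418, 398, 330, 225, 168, 162, 184, 282, 383, 416, 421, 421, 416, 424, 415, 422, 422, 420, 423, 421, 416, 419, 421, 416, 413]
180 [408, 402, 407, 403, 405, 400, 402, 407, 403, 406, 406, 409, 409, 408, 408, 411, 392, 323, 222, 172, 176, 193, 283, 381, 412, 410, 408, 412, 409, 405, 409, 409, 408, 417, 410, 417, 412, 411, 413, 417]
192 [409, 408, 412, 416, 412, 410, 412, 416, 411, 413, 406, 411, 410, 412, 409, 420, 378, 273, 200, 171, 188, 274, 450, 595, 667, 702, 716, 719, 714, 714, 719, 714, 716, 716, 716, 714, 713, 716, 715, 715]
200 [673, 619, 552, 620, 693, 710, 690, 671, 691, 710, 716, 715, 713, 701, 706, 700, 580, 369, 230, 205, 259, 474, 691, 721, 714, 715, 714, 713, 714, 714, 712, 715, 714, 711, 711, 713, 714, 711, 711, 714]
208 [575, 585, 610, 645, 665, 673, 679, 691, 697, 698, 706, 697, 604, 446, 336, 320, 319, 319, 318, 310, 357, 522, 697, 724, 718, 715, 712, 707, 705, 705, 707, 706, 706, 704, 699, 699, 692, 686, 664, 654]
212 [497, 493, 497, 461, 388, 350, 342, 315, 279, 285, 285, 291, 279, 288, 311, 320, 327, 330, 319, 310, 298, 302, 339, 418, 470, 482, 485, 483, 495, 490, 498, 498, 496, 468, 393, 401, 470, 501, 506, 508]
220 [493, 489, 480, 451, 437, 384, 294, 211, 193, 203, 193, 194, 225, 281, 318, 321, 318, 323, 306, 265, 214, 197, 198, 190, 243, 369, 470, 505, 504, 503, 507, 512, 498, 484, 436, 402, 432, 482, 498, 503]
236 [428, 421, 416, 413, 413, 385, 301, 269, 280, 308, 365, 428, 438, 431, 434, 439, 437, 445, 450, 438, 392, 322, 286, 279, 293, 354, 396, 404, 408, 412, 418, 424, 427, 426, 430, 436, 429, 424, 420, 421]
```

View pics/wr17c.png

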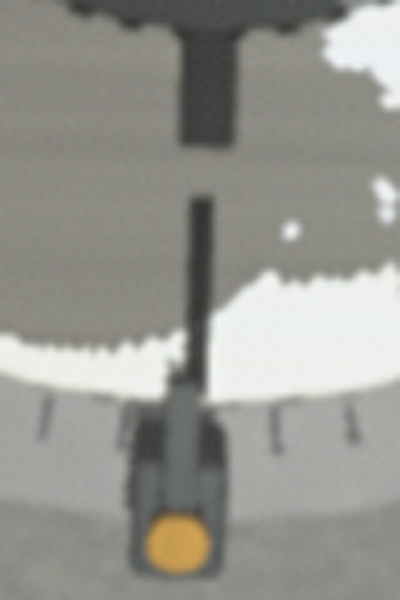

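Run:
```python
from h import *
def g(x,y,z): return at_z('wr17',215+x/5-.4,130+y/5-.4,z)[:2]
# wheel rim centre: holder rim & cup & wheel edges from 1.5x picture
def f(u,v,z): return at_z('wr17',u/1.5-.17,v/1.5-.17,z)[:2]
print('cup',f(391,74,.111), 'dots',f(226,97,.045),f(547,106,.045),(f(226,97,.045)+f(547,106,.045))/2)
print('wheel l/r',f(169,110,.045),f(602,110,.045))
L=[g(202,200,.046),g(201,260,.046),g(198,320,.046),g(195,370,.046)]
for c in [(.5355,-.079),(.5366,-.0800),(.5350,-.0800),(.5350,-.0785)]:
    c=np.array(c)
    A=lambda q:(np.hypot(*(q-c)).round(4),np.degrees(np.arctan2(*(q-c)[::-1])).round(2))
    print(c,'line',[A(q) for q in L],'ptr',A(g(207,143,.075)),'clip',A(g(184,378,.055)),A(g(181,440,.055)),'screw',A(g(178,543,.057)))
P=np.array(L); v=P[-1]-P[0]; print('line dir',np.degrees(np.arctan2(v[1],v[0])))
q=g(178,543,.057)-g(184,378,.055);print('clip dir',np.degrees(np.arctan2(q[1],q[0])))
```

```text
cup [ 0.53682794 -0.08054494] dots [ 0.47855965 -0.14281809] [ 0.59276895 -0.0154355 ] [ 0.5356643  -0.07912679]
wheel l/r [ 0.4590346  -0.17119606] [0.61376289 0.01156151]
[ 0.5355 -0.079 ] line [(np.float64(0.0851), np.float64(-42.17)), (np.float64(0.095), np.float64(-42.09)), (np.float64(0.1052), np.float64(-42.2)), (np.float64(0.1138), np.float64(-42.32))] ptr (np.float64(0.0705), np.float64(-42.24)) clip (np.float64(0.1121), np.float64(-43.27)) (np.float64(0.1227), np.float64(-43.27)) screw (np.float64(0.1402), np.float64(-43.16))
[ 0.5366 -0.08  ] line [(np.float64(0.0836), np.float64(-42.16)), (np.float64(0.0935), np.float64(-42.08)), (np.float64(0.1037), np.float64(-42.2)), (np.float64(0.1123), np.float64(-42.32))] ptr (np.float64(0.069), np.float64(-42.24)) clip (np.float64(0.1106), np.float64(-43.29)) (np.float64(0.1212), np.float64(-43.29)) screw (np.float64(0.1387), np.float64(-43.17))
[ 0.535 -0.08 ] line [(np.float64(0.0848), np.float64(-41.44)), (np.float64(0.0947), np.float64(-41.43)), (np.float64(0.1049), np.float64(-41.61)), (np.float64(0.1135), np.float64(-41.77))] ptr (np.float64(0.0702), np.float64(-41.36)) clip (np.float64(0.1118), np.float64(-42.72)) (np.float64(0.1224), np.float64(-42.77)) screw (np.float64(0.1399), np.float64(-42.72))
[ 0.535  -0.0785] line [(np.float64(0.0858), np.float64(-42.19)), (np.float64(0.0957), np.float64(-42.11)), (np.float64(0.1059), np.float64(-42.22)), (np.float64(0.1145), np.float64(-42.33))] ptr (np.float64(0.0712), np.float64(-42.27)) clip (np.float64(0.1128), np.float64(-43.28)) (np.float64(0.1234), np.float64(-43.28)) screw (np.float64(0.1409), np.float64(-43.17))
line dir -42.7634911769182
clip dir -42.720311391896935
```

Run:
```python
from h import *
o=readout.get_obs()
M=R.from_quat(o['ee_rot']).as_matrix()
print((M.T@(np.array([.4600,-.011,.167])-o['position'])*1000).round(1))
```

```text
[-62.  206.8   5.9]
```

```bash
python3 -m inch '[[[0,0,0],[-30,20,0],0],[[0,0,0],[-62,60,2],0],[[0,0,0],[-62,110,4],0],[[0,0,0],[-62,160,5],0],[[0,0,0],[-62,200,6],0],[[0,0,0],[-62,207,6],0],[[0,0,0],[-62,207,6],0]]'
python3 - <<'E'
from h import *
o=readout.get_obs()
M=R.from_quat(o['ee_rot']).as_matrix()
print((M.T@(np.array([.4600,-.011,.046])-o['position'])*1000).round(1))
E
```

```text
clock: 19.9
position: [0.4601, -0.0104, 0.1678]
ee_rot: [-0.295, 0.636, 0.299, 0.647]
ft_force: [-0.0, -0.1, 0.5]
grip_width: 0.999
[ 1.218e+02 -1.000e-01 -2.500e+00]
```

```bash
python3 -m inch '[[[0,0,0],[40,0,-1],0],[[0,0,0],[80,0,-2],0],[[0,0,0],[115,0,-2.5],0],[[0,0,0],[121.5,0,-2.5],0],[[0,0,0],[121.5,0,-2.5],0],[[0,0,0],[121.5,0,-2.5],1],[[0,0,0],[121.5,0,-2.5],1],[[0,0,0],[121.5,0,-2.5],1],[[0,0,0],[121.5,0,-2.5],1],[[0,0,0],[121.5,0,-2.5],1]]' 30
python3 - <<'E'
from h import *
o=readout.get_obs();print(o['grip_width'])
M=R.from_quat(o['ee_rot']).as_matrix();print(np.degrees(np.arctan2(M[1,2],M[0,2])))
w=o['position'][:2]-[.5355,-.079];print(o['position'],np.hypot(*w),np.degrees(np.arctan2(w[1],w[0])),'F tool',(M.T@o['ft_force']).round(1))
shot('top','top18')
d=np.load('pics/top18.npz')
im=d['pixels'][165:215,300:350,::-1]; cv2.imwrite('pics/t18z.png',cv2.resize(im,None,fx=12,fy=12,interpolation=cv2.INTER_CUBIC))
E
```

```text
clock: 21.15
position: [0.4602, -0.0107, 0.0466]
ee_rot: [-0.295, 0.636, 0.299, 0.647]
ft_force: [-1.4, 0.7, 6.4]
grip_width: 0.221
0.221262190899429
49.66577571137921
[ 0.46017615 -0.01073711  0.04664477] 0.1016538473598605 137.81528535884436 F tool [-6.4  1.5 -0.2]
```

View pics/t18z.png

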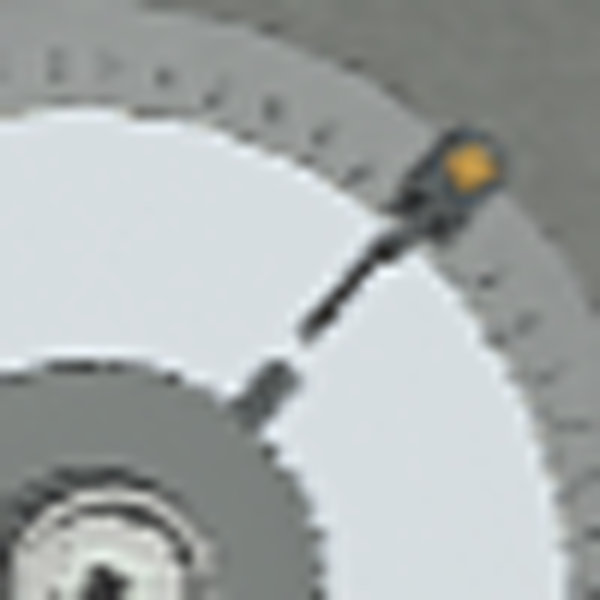

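```bash
python3 -m inch '[[[0.5,0,0],[0,0,1.2],1],[[1,0,0],[0,0,2.3],1],[[1,0,0],[0,0,2.3],1],[[1,0,0],[0,0,2.3],1]]' 30
python3 - <<'E'
from h import *
o=readout.get_obs();print(o['grip_width'])
M=R.from_quat(o['ee_rot']).as_matrix();print(np.degrees(np.arctan2(M[1,2],M[0,2])))
w=o['position'][:2]-[.5355,-.079];print(o['position'],np.hypot(*w),np.degrees(np.arctan2(w[1],w[0])),'F tool',(M.T@o['ft_force']).round(1))
E
```

```text
clock: 21.7
position: [0.4613, -0.0095, 0.0466]
ee_rot: [-0.289, 0.639, 0.293, 0.65]
ft_force: [-3.3, -2.1, 5.9]
grip_width: 0.225
0.22508052773494233
48.62660765746096
[ 0.4612864  -0.00948291  0.04664789] 0.1016871888199278 136.8715159714738 F tool [-6.   1.  -3.7]
```

```bash
python3 -m inch '[[[0,0,0],[0,0,0],0.6],[[0,0,0],[0,0,0],0.3],[[0,0,0],[0,0,0],0],[[0,0,0],[0,0,0],0],[[0,0,0],[-20,0,0],0],[[0,0,0],[-60,0,0],0],[[0,0,0],[-100,0,0],0],[[0,0,0],[-120,0,0],0],[[0,0,0],[-120,-40,0],0],[[0,0,0],[-120,-90,0],0]]' 30
python3 - <<'E'
from h import *
o=readout.get_obs()
M=R.from_quat(o['ee_rot']).as_matrix()
print((M.T@(np.array([.615,-.15,.105])-o['position'])*1000).round(1))
E
```

```text
clock: 22.95
position: [0.5286, -0.0699, 0.1674]
ee_rot: [-0.29, 0.638, 0.294, 0.65]
ft_force: [0.0, 0.7, 0.9]
grip_width: 0.995
[  62.5 -117.7   -4.4]
```

```bash
python3 -m inch '[[[0,0,0],[10,-50,-3],0],[[0,0,0],[30,-100,-4],0],[[0,0,0],[50,-117,-4],0],[[0,0,0],[62,-117,-4],0],[[0,0,0],[62,-117,-4],0]]'
python3 - <<'E'
from h import *
shot('wrist','wr19',1.5); crop('wr19','wr19c',(215,130,295,250),5)
shot('top','top19')
E
```

```text
clock: 23.58
position: [0.6139, -0.1484, 0.1048]
ee_rot: [-0.289, 0.638, 0.295, 0.649]
ft_force: [0.8, 0.1, 0.3]
grip_width: 0.997
```

View pics/wr19c.png

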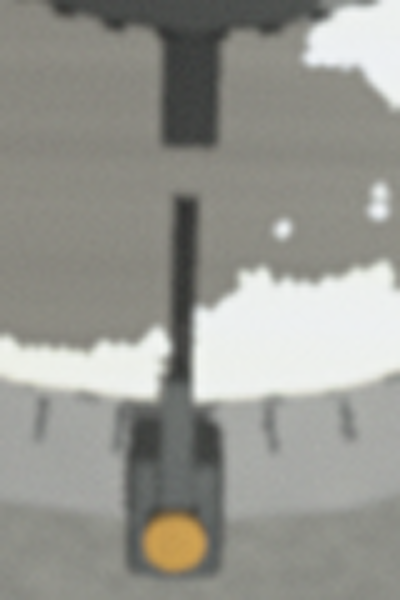

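View pics/wr19.png

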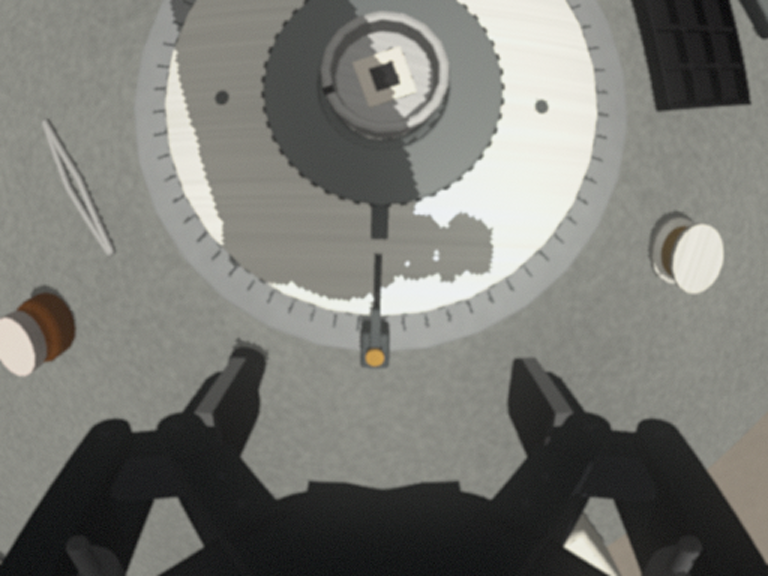

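View pics/top19.png

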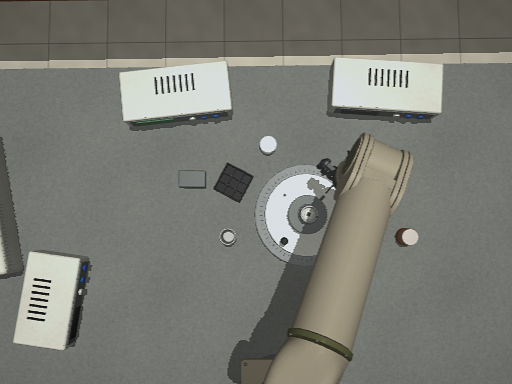

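Run:
```python
from h import *
def g(x,y,z): return at_z('wr19',215+x/5-.4,130+y/5-.4,z)[:2]
def f(u,v,z): return at_z('wr19',u/1.5-.17,v/1.5-.17,z)[:2]
c=(f(222,98,.045)+f(542,106,.045))/2; print(c,f(385,75,.111))
A=lambda q:(np.hypot(*(q-c)).round(4),np.degrees(np.arctan2(*(q-c)[::-1])).round(2))
print('line',A(g(185,200,.046)),A(g(182,300,.046)),A(g(180,365,.046)),'ptr',A(g(190,143,.075)),'clip',A(g(177,385,.055)),A(g(177,440,.055)),'screw',A(g(175,543,.057)))
cc=np.array([.5355,-.079]);Z=[]
for v in range(5,95):
  for u in range(205,310):
    q=w3('wr19',u,v); r=np.hypot(*(q[:2]-cc))
    if .021<r<.0235 and q[2]>.105: Z.append(q[2])
print('rim',np.median(Z))
print(readout.get_obs()['ft_force'])
```

```text
[ 0.53569697 -0.07916573] [ 0.5368476  -0.08068669]
line (np.float64(0.0849), np.float64(-43.13)) (np.float64(0.1016), np.float64(-43.12)) (np.float64(0.1128), np.float64(-43.12)) ptr (np.float64(0.0702), np.float64(-43.06)) clip (np.float64(0.1131), np.float64(-43.37)) (np.float64(0.1226), np.float64(-43.23)) screw (np.float64(0.1401), np.float64(-43.16))
rim 0.11214116959757456
[-5.22422364e-01 -2.57602181e-04 -3.25860100e-01]
```

```bash
python3 -c "
from workcell import manip; print(manip.hand_in())"
```

```text
the job is handed in; nothing more can be done
None
```

The job is handed in: the cup is bottomed, and the wheel line and the holder's pointer both stand at the clip. It took about 24 s of the 48 s.

**Cup:** I twisted it clockwise until the torque rose sharply. The camera shows the rim dropped 8 mm, from 120 mm to 112 mm. The cameras read about 1 mm high throughout.

**Handwheel:** I cranked counter-clockwise until the pointer was about 17° past the clip. I then came back clockwise only, including one re-grip for a final 0.9° nudge in the same direction.

**Last check, with the gripper open and clear:**

| Point | Angle |
|---|---|
| Wheel line | −43.1° |
| Holder pointer | −43.1° |
| Clip | −43.2° to −43.4° |

- Line and pointer agree, so the play is taken up.
- The clip and the bystanders looked unmoved in the pictures.

**What went wrong or disagreed:**
- **Fingertip position:** the real fingertips sit about 37 mm behind the reported TCP, so the first close on the cup shut above its rim without touching it. I corrected for this afterwards.
- **Twist with too much downward push:** on the first twist the wrist force reached about 73 N (67 N of it vertical), and the holder and wheel turned about 37° clockwise along with the cup. I think the fingertips were pressing on the holder. The cranking took that turn out again, but I can't rule out that this counts against the 40 N limit if it was the gripper's body rather than the fingers.

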